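# Unhinge the topping-rail lids for washing

## Robot

A 6-joint arm with a two-finger parallel gripper is mounted at the origin on the work surface. World frame = base frame: x ahead of the robot, y to its left, z up, the work surface at z = 0. Lengths are in mm, angles in rad, forces in N, time in s.
With the tool pointing down it reaches from about 350 to 975 mm from the base axis. Payload 7.1 kg.
Tool frame: the origin (TCP) lies between the finger pads; the fingertips stand 19 mm ahead of it and the grasp point (between the pads) is the TCP; y points along the fingers, z is the direction in which the jaws open and shut, and the axes are right-handed (so a half turn about y gives the same grasp; the last joint's range is limited). The gripper opens to 88 mm and grips with 3 to 60 N. Pads are 20 mm wide; open, the fingers measure 115 mm over their backs; the gripper's body (75 mm by 178 mm) begins 61 mm behind the grasp point.
Start: joints at [-1.122, 0.423, 1.63, -0, 1.089, -0.019], TCP at [281.841, -557.827, 241.675] pointing down, gripper open.
Joint ranges: [-3, 3], [-0.9, 2.11], [0.09, 2.58], [-1.31, 4.45], [0.11, 2.69], [-2.54, 2.54]. Speed limits (rad/s): [2.39, 2.39, 3.01, 3.14, 3.14, 3.14].

## Interface

Orientations are given as a rotation vector (axis times angle).
In Python, from workcell import ctrl gives the robot as it stands.
- The arm moves only by the tool servo_tool, never from a script. Its argument "moves" is text: rows parted by semicolons, each of 6 numbers parted by spaces: the shift along the world's x, y, z in m, then the turn, a rotation vector about the world's x, y, z in degrees. A call has 1 to 8 rows; each row is the pose to reach, as a shift and turn from the pose commanded when the call began; what a row does not reach only later rows make up. A row lasts 1/8 s, in which the tool goes at most 62.5 mm and 10.7 degrees, less where a joint would pass 70% of its speed; a pose out of reach is approached as far as the arm can. A call with a gripper value outside its range is refused whole. "hand" is the closure in counts, from 0 (fully open) to 255 (shut), set as the call begins (left out, the last holds). The fingers move at their own pace and stop on an object; the grip force is fixed at half the most. Time passes only in rows, so rows that repeat a pose let the fingers close. It gives the time, the measured TCP pose, the force and the opening at its end, in the units of the state.
- ctrl.get_obs(): the state, without advancing time (a new reading comes with each control period).
- ctrl.get_image(name): name is "side" or "top" or "wrist"; returns a dict with "pixels" (400x640x3 uint8, red, green, blue), "depth" (400x640 float32, mm along the optical axis (not along the pixel's ray), 0 where there is no reading), "vertical_fov" (degrees; the focal length in pixels is half the picture's height over the tangent of half this angle, whatever the lens; pixels are square), "cx", "cy" (the principal point, pixels), "k1" (the pictures are not rectified: a ray, as slopes to the right and down, at radius r is drawn at 1 + k1 r^2 times it, then the intrinsics apply), "xyz" and "attitude" of the camera in the world; the wrist camera has in their place "T_tool_cam" (4x4, takes a point from camera to tool coordinates, whose origin is the TCP and whose axes are the tool frame's). Camera axes: x right, y up, looking along -z (the intrinsics and any distortion apply to the point x, -y, -z); pixel columns grow to the right and rows downward; lengths in mm; the calibration is good to about 2 mm. A picture is of the moment at which its call begins: read the wrist's pose just before it.
- ctrl.close_job(): hands the job in, once; it reports no verdict.
The state is a dict: "t": time; "qpos": joint angles; "qvel": joint speeds; "joint_torque": joint torques, N m; "ee_pos": TCP position; "orientation": TCP orientation; "ft_force": force on the tool from outside, world axes, zero at the start; "moment": the same for the moment, N m; "width": finger opening in mm.
Only numpy, scipy, OpenCV 4.12 (cv2) and the standard library are available. Lean on these libraries where they do the work, as an engineer would, in place of code of your own. Each camera call takes 0.05 s, during which the arm holds its last target.

## Task

Take the lids off the topping rail for washing, however many are fitted: with the two-pronged fork, press each lid's sprung hinge pin back by its collar until it is out of the lug's eye and draw the lid forward off its hinge. Drop the fork back into its stand right down to the bottom, and lay the lids flat, fin up, side by side in the wash tray. The lids are brittle, so hold them lightly and never force or bang them; keep your fingers off the pins, and leave everything else where it is.

Things in the scene. Friction and masses are not known exactly. Their poses are not given: they have to be found in the camera images.
- rail: Topping rail, fixed: steel housing 150 (x) by 330 (y) by 80 mm high, three bays along y at y = -105, 0, +105 mm. At the back of each bay two upright lugs, 8 mm thick, 20 (x) by 32 mm high, 79 mm apart inside; a fitted lid lies on the deck, hinged between them. The +y lug has a closed eye 8.4 mm wide, the -y lug a slot open to -x. Origin: centre of underside; x from front to hinges, z up.
- lid0_center (a point): White brittle lid of bay 0 (y = -105 mm), 150 g; absent in some runs. Plate 110 (x) by 76 (y) by 5 mm, on it a grip fin 56 (x) by 12 (y) mm, top 47 mm above the underside. The point: middle of the fin, 25 mm above the underside, plate from 50 mm before to 60 mm behind it in x. x to the hinge, z up. Cracks if pinched over 45 N a finger, or knocked or wrenched over 30 N.
- collar0 (a point): Centre of the outer (+y) face of the collar, a steel disc 20 mm across and 4 mm thick, on lid 0's sprung pin (6 mm thick); axes as the lid. In lid 0's axes it lies 52 mm towards +x and 29 mm towards +y of lid0_center, 20 mm above the lid's underside, 15 mm above its plate. On the hinge, 11 mm of bare pin show between it and the eye's lug. Nothing is above it.
- pin0 (a joint): How far lid 0's sprung pin is pressed in towards the lid's -y, m: 0 fully out (tip 46 mm from the lid's middle, 6 mm deep in the eye); at 0.007 it is out of the eye; stop at 0.014. 1.5 N at first, 4 N at 0.010. A fixed stub at the lid's -y end, 8 mm long, sits in the open slot: pin and stub are clear of both lugs once the lid is drawn 15 mm towards the rail's -x.
- eye0 (a point): Mouth of the eye in bay 0's +y lug: on the hinge axis, on the lug's inner face, 100 mm above the table; axes as the rail.
- lid1_center (a point): White brittle lid of bay 1 (y = 0 mm), 150 g; absent in some runs. Plate 110 (x) by 76 (y) by 5 mm, on it a grip fin 56 (x) by 12 (y) mm, top 47 mm above the underside. The point: middle of the fin, 25 mm above the underside, plate from 50 mm before to 60 mm behind it in x. x to the hinge, z up. Cracks if pinched over 45 N a finger, or knocked or wrenched over 30 N.
- collar1 (a point): Centre of the outer (+y) face of the collar, a steel disc 20 mm across and 4 mm thick, on lid 1's sprung pin (6 mm thick); axes as the lid. In lid 1's axes it lies 52 mm towards +x and 29 mm towards +y of lid1_center, 20 mm above the lid's underside, 15 mm above its plate. On the hinge, 11 mm of bare pin show between it and the eye's lug. Nothing is above it.
- pin1 (a joint): How far lid 1's sprung pin is pressed in towards the lid's -y, m: 0 fully out (tip 46 mm from the lid's middle, 6 mm deep in the eye); at 0.007 it is out of the eye; stop at 0.014. 1.5 N at first, 4 N at 0.010. A fixed stub at the lid's -y end, 8 mm long, sits in the open slot: pin and stub are clear of both lugs once the lid is drawn 15 mm towards the rail's -x.
- eye1 (a point): Mouth of the eye in bay 1's +y lug: on the hinge axis, on the lug's inner face, 100 mm above the table; axes as the rail.
- lid2_center (a point): White brittle lid of bay 2 (y = 105 mm), 150 g; absent in some runs. Plate 110 (x) by 76 (y) by 5 mm, on it a grip fin 56 (x) by 12 (y) mm, top 47 mm above the underside. The point: middle of the fin, 25 mm above the underside, plate from 50 mm before to 60 mm behind it in x. x to the hinge, z up. Cracks if pinched over 45 N a finger, or knocked or wrenched over 30 N.
- collar2 (a point): Centre of the outer (+y) face of the collar, a steel disc 20 mm across and 4 mm thick, on lid 2's sprung pin (6 mm thick); axes as the lid. In lid 2's axes it lies 52 mm towards +x and 29 mm towards +y of lid2_center, 20 mm above the lid's underside, 15 mm above its plate. On the hinge, 11 mm of bare pin show between it and the eye's lug. Nothing is above it.
- pin2 (a joint): How far lid 2's sprung pin is pressed in towards the lid's -y, m: 0 fully out (tip 46 mm from the lid's middle, 6 mm deep in the eye); at 0.007 it is out of the eye; stop at 0.014. 1.5 N at first, 4 N at 0.010. A fixed stub at the lid's -y end, 8 mm long, sits in the open slot: pin and stub are clear of both lugs once the lid is drawn 15 mm towards the rail's -x.
- eye2 (a point): Mouth of the eye in bay 2's +y lug: on the hinge axis, on the lug's inner face, 100 mm above the table; axes as the rail.
- fork_center (a point): Forked tool, 150 mm long, 140 g; the point is half-way along. Stands prongs down in its stand, z up. Two prongs 36 mm long, each 6 (x) by 4 mm (y), 12 mm apart along x; above them a steel shank 24 (x) by 16 (y) mm up to 84 mm from the tips; then a square black handle 20 by 20 mm from 84 to 150 mm, its middle 42 mm above this point.
- fork_tip (a point): Middle between the fork's two prong tips, 75 mm below fork_center along the tool.
- stand_floor (a point): Heavy steel stand for the fork, loose: round foot 84 mm across with a square tube on it. The point is on the floor of its blind cavity, 8 mm above the table. The cavity is 28 (x) by 20 mm (y), 66 mm deep, with a flared mouth up to 82 mm above the table; z up. The fork is right down when its prong tips stand on this floor.
- tray: Shallow aluminium wash tray, loose: 180 (x) by 366 (y) by 22 mm high, floor and walls 4 mm thick. Origin: centre of its underside; z up. Three lids (92 mm wide over their pins) fit flat side by side along its y axis, about 108 mm apart.
- shaker: Small glass shaker with a steel cap, 36 mm across, 75 mm high; not part of the job. Origin: centre of its underside.
- papercup0: Paper baking cup 60 mm across, 32 mm high, at the back left; not part of the job. Origin: centre of its underside.
- papercup1: Paper baking cup 60 mm across, 32 mm high, at the back right; not part of the job. Origin: centre of its underside.
- bottle: Amber sauce bottle with a yellow cap, 58 mm across, 165 mm high; not part of the job. Origin: centre of its underside.
- carton: White carton 62 by 62 by 115 mm; not part of the job. Origin: centre of its underside.
- spatula: White spatula 260 mm long, lying at the side; not part of the job. Origin: centre of its underside.
Not all that is in view belongs to the job. What is shaped like the part that bears lid0_center but green or red is not meant.

How it is judged:
By the outcome, as a careful person would: the job done as asked, in the order asked, and still so for the second after the job is handed in, with the robot touching nothing.
Of lid0, lid1, lid2 only 2 to 3 are there at a start; the rules pass over those that are not, and their reading is None.
At some moment in a run one of tray, stand may be knocked a few centimetres aside while the robot is not near it.
It also fails if it takes over 210 s, if anything falls off the work surface, if the arm or the gripper's body presses on something with over 40 N, if the wrist force passes 120 N, or if a joint passes its speed limit or range.

## Working session

There is one attempt and no reset: what is moved stays moved. The work goes in short steps, Python scripts to look and compute and a tool call to move; the robot and the scene stay as the last step left them, time stands still between calls to the robot, and variables do not carry over. Pictures are saved under pics/ and viewed, and the job is handed in when it is done.

Besides the shell and the picture viewer there is one more tool, called after "Request:" by a JSON object that holds its "op" and its "data". servo_tool: Moves the arm, as the interface text tells. Its arguments: {"type":"object","properties":{"moves":{"type":"string"},"hand":{"type":"number"}},"required":["moves"]}

```bash
mkdir -p pics
cat > h.py <<'E'
import numpy as np, cv2
from scipy.spatial.transform import Rotation as R
from workcell import ctrl
def save(name,im,crop=None,s=1):
    p=im['pixels'][:,:,::-1]
    if crop: x0,y0,x1,y1=crop; p=p[y0:y1,x0:x1]
    if s!=1: p=cv2.resize(p,None,fx=s,fy=s,interpolation=cv2.INTER_CUBIC)
    cv2.imwrite(f'pics/{name}.png',p)
def pose(im,o=None):
    if 'T_tool_cam' in im:
        T=np.eye(4);T[:3,:3]=R.from_rotvec(o['orientation']).as_matrix();T[:3,3]=o['ee_pos']
        return T@np.array(im['T_tool_cam'])
    T=np.eye(4);a=np.array(im['attitude'],float)
    T[:3,:3]=a if a.shape==(3,3) else R.from_rotvec(a).as_matrix()
    T[:3,3]=im['xyz'];return T
def K(im):
    f=im['pixels'].shape[0]/2/np.tan(np.radians(im['vertical_fov'])/2)
    return f
def rays(im,uv):
    f=K(im);uv=np.atleast_2d(np.array(uv,float))
    d=np.c_[(uv[:,0]-im['cx'])/f,(uv[:,1]-im['cy'])/f]
    u=d.copy()
    for _ in range(30): u=d/(1+im['k1']*(u**2).sum(1,keepdims=True))
    return np.c_[u[:,0],-u[:,1],-np.ones(len(u))]
def onz(im,uv,z,o=None):
    T=pose(im,o);d=rays(im,uv)@T[:3,:3].T;c=T[:3,3]
    z=np.broadcast_to(z,(len(d),))
    return c+d*((z-c[2])/d[:,2])[:,None]
def dep(im,uv,o=None):
    T=pose(im,o);uv=np.atleast_2d(uv);d=np.array([im['depth'][int(round(v)),int(round(u))] for u,v in uv])
    return (rays(im,uv)*d[:,None])@T[:3,:3].T+T[:3,3]
def cloud(im,o=None):
    h,w=im['depth'].shape;vv,uu=np.mgrid[:h,:w]
    T=pose(im,o);r=rays(im,np.c_[uu.ravel(),vv.ravel()])*im['depth'].reshape(-1,1)
    return (r@T[:3,:3].T+T[:3,3]).reshape(h,w,3)
def proj(im,P,o=None):
    T=np.linalg.inv(pose(im,o));p=np.atleast_2d(P)@T[:3,:3].T+T[:3,3]
    s=np.c_[p[:,0]/-p[:,2],p[:,1]/p[:,2]]
    s=s*(1+im['k1']*(s**2).sum(1,keepdims=True))
    return s*K(im)+[im['cx'],im['cy']]
E
python3 - <<'E'
from h import *
np.set_printoptions(precision=3,suppress=True)
o=ctrl.get_obs();print(o)
for n in ['top','side','wrist']:
    im=ctrl.get_image(n);save(n+'0',im)
    print(n,{k:v for k,v in im.items() if k not in('pixels','depth')})
E
```

```text
{'t': 0.0, 'qpos': array([-1.122,  0.424,  1.631,  0.   ,  1.089, -0.019]), 'qvel': array([ 0.   , -0.001, -0.   , -0.   , -0.   ,  0.002]), 'joint_torque': array([  0.001, -54.462, -27.367,   0.064,   0.023,  -0.   ]), 'ee_pos': array([ 281.596, -557.355,  240.9  ]), 'orientation': array([-0.468,  1.963, -1.96 ]), 'ft_force': array([-0.521,  0.199,  0.921]), 'moment': array([0.08 , 0.017, 0.028]), 'width': 87.59525880821127}
top {'vertical_fov': 49.59242456213633, 'cx': 325.99530475100073, 'cy': 197.11908875353475, 'k1': -0.08099243839204313, 'xyz': array([ 314.41 ,  -58.272, 1511.197]), 'attitude': array([ 0.117, -0.121, -1.595])}
side {'vertical_fov': 54.917804207915786, 'cx': 323.95077535043106, 'cy': 209.05127138363486, 'k1': -0.08829145315525536, 'xyz': array([150.391, 712.749, 802.001]), 'attitude': array([ 0.3  , -1.162, -2.463])}
wrist {'vertical_fov': 71.2440521238611, 'cx': 320.9202565099431, 'cy': 197.79276359723164, 'k1': -0.03299661650809742, 'T_tool_cam': array([[  -0.001,   -0.955,   -0.296,  -82.342],
       [   0.001,    0.296,   -0.955, -143.625],
       [   1.   ,   -0.001,    0.   ,   -1.028],
       [   0.   ,    0.   ,    0.   ,    1.   ]])}
```

View pics/top0.png

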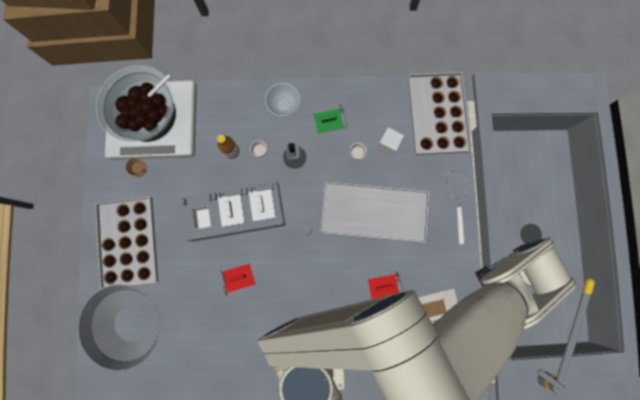

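View pics/side0.png

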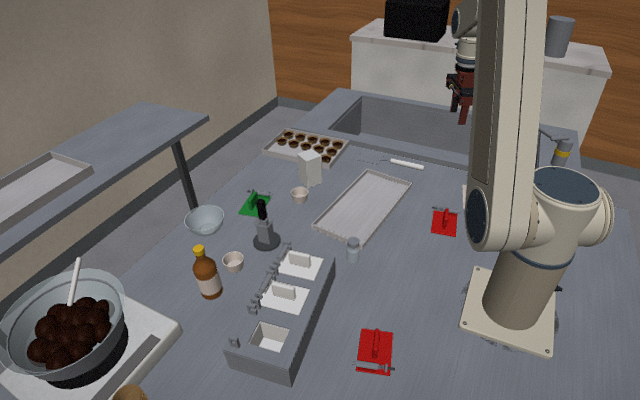

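View pics/wrist0.png

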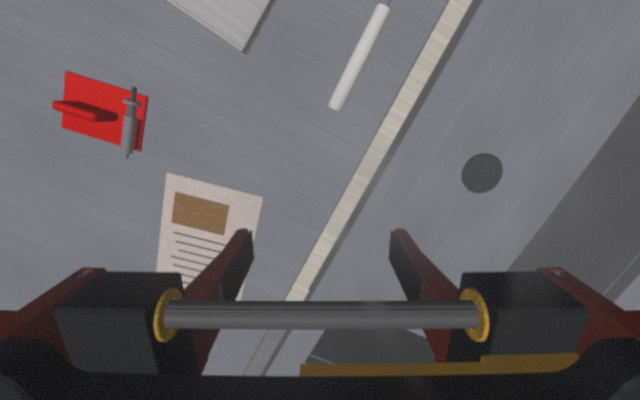

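Run:
```python
from h import *
np.set_printoptions(precision=1,suppress=True)
im=ctrl.get_image('top');save('topc',im,(170,60,490,260),2.5)
pts=dict(fork=(293,148),foot=(294,157),lid1=(231,209),lid0=(262,204),tray=(375,212),shaker=(308,231),bottle=(222,140),cup0=(259,149),cup1=(358,151),carton=(392,138),railA=(183,192),railB=(278,182),railC=(190,240),railD=(284,226),tA=(325,184),tB=(428,192),tC=(427,241),tD=(321,234))
for k,v in pts.items(): print(k,dep(im,v)[0], onz(im,v,0)[0])
```

```text
fork [683.2  37.6 157.2] [726.1  48.7   0. ]
foot [673.3  40.3  77.3] [692.7  45.6   0. ]
lid1 [497.2 248.3 105.7] [510.9 271.4   0. ]
lid0 [508.6 143.6 122.4] [525.8 161.4   0. ]
tray [ 486.1 -235.6    2.2] [ 486.4 -235.8    0. ]
shaker [420.6  -1.9  75.4] [426.2   1.1   0. ]
bottle [714.6 266.1 165.7] [763.9 306.1   0. ]
cup0 [725.9 171.3   0.3] [726.  171.4   0. ]
cup1 [ 707.4 -184.3    4.3] [ 708.5 -184.7    0. ]
carton [ 720.9 -291.   113. ] [ 753.8 -309.8    0. ]
railA [577.4 446.2  -4.6] [576.6 444.6   0. ]
railB [603.2 104.   -0.5] [603.1 104.    0. ]
railC [401.9 399.6  53. ] [405.1 416.2   0. ]
railD [445.9  84.6   0.9] [445.9  84.7   0. ]
tA [586.9 -62.7  23.3] [591.2 -62.8   0. ]
tB [ 549.4 -423.2   19.1] [ 552.4 -427.9    0. ]
tC [ 379.3 -414.4   -3. ] [ 379.2 -413.7    0. ]
tD [414.5 -44.    0.5] [414.5 -44.    0. ]
```

View pics/topc.png

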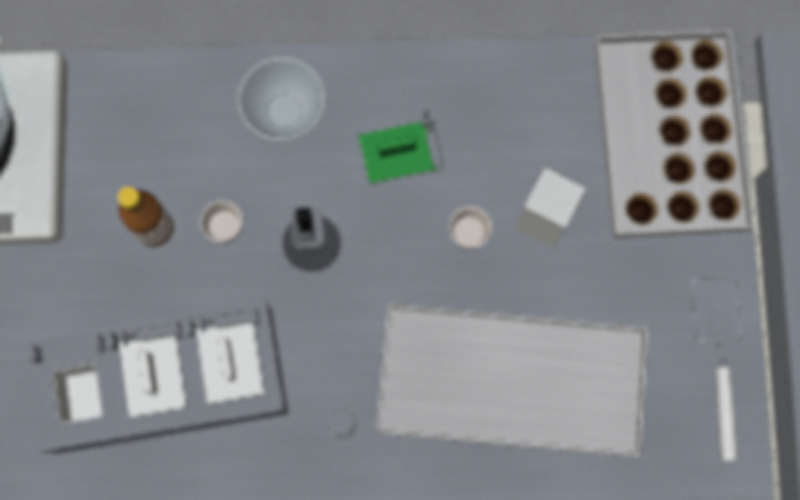

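Run:
```python
from h import *
np.set_printoptions(precision=3,suppress=True)
o=ctrl.get_obs();print(R.from_rotvec(o['orientation']).as_matrix())
```

```text
[[-0.893 -0.     0.451]
 [-0.451  0.001 -0.893]
 [ 0.    -1.    -0.001]]
```

Request:
{"op": "servo_tool", "data": {"moves": "0.02 0.04 0.01 0 0 -2; 0.04 0.09 0.02 0 0 -4; 0.06 0.14 0.03 0 0 -6; 0.08 0.19 0.04 0 0 -8; 0.10 0.24 0.05 0 0 -10; 0.12 0.29 0.06 0 0 -12; 0.14 0.33 0.06 0 0 -14; 0.16 0.36 0.06 0 0 -15", "hand": 0}}

```text
t: 1.2
ee_pos: [442.2, -196.1, 302.0]
orientation: [-0.218, 2.113, -2.113]
ft_force: [0.3, -0.7, 0.5]
width: 88.1
```

Request:
{"op": "servo_tool", "data": {"moves": "0.02 0.05 0 0 0 -2; 0.04 0.10 0 0 0 -4; 0.06 0.15 0 0 0 -6; 0.08 0.20 0 0 0 -8; 0.10 0.25 0 0 0 -10; 0.13 0.30 0 0 0 -12; 0.16 0.35 0 0 0 -12; 0.16 0.35 0 0 0 -12"}}

```text
t: 2.2
ee_pos: [603.0, 155.4, 301.0]
orientation: [-0.0, 2.222, -2.221]
ft_force: [-0.6, -0.4, 0.3]
width: 87.9
```

Run:
```python
from h import *
np.set_printoptions(precision=3,suppress=True)
o=ctrl.get_obs();print(o['t'],o['ee_pos'],R.from_rotvec(o['orientation']).as_matrix(),o['qpos'],o['qvel'])
im=ctrl.get_image('wrist');save('w1',im)
np.savez('w1.npz',o=o,im=im)
```

```text
2.2 [603.029 155.415 301.02 ] [[-1.     0.     0.   ]
 [-0.     0.001 -1.   ]
 [-0.    -1.    -0.001]] [0.233 0.36  1.581 0.001 1.2   1.803] [-0.049 -0.036  0.064 -0.019  0.01  -0.026]
```

View pics/w1.png

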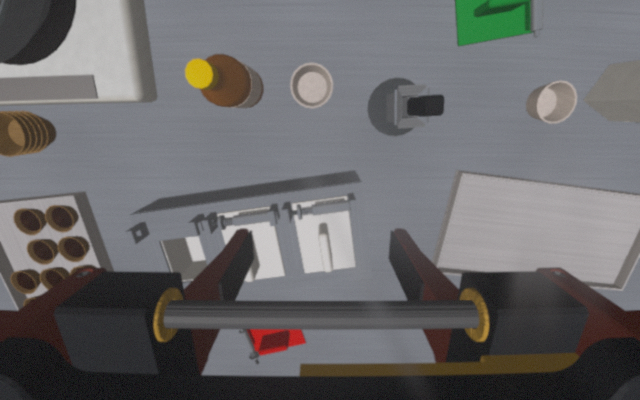

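Run:
```python
from h import *
np.set_printoptions(precision=1,suppress=True)
d=np.load('w1.npz',allow_pickle=True);o=d['o'].item();im=d['im'].item()
save('w1a',im,(360,60,460,140),8);save('w1b',im,(120,180,370,290),3.2)
C=cloud(im,o)
reg=C[60:140,360:460].reshape(-1,3)
for lo,hi in((150,170),(75,90),(84,98)):
    m=reg[(reg[:,2]>lo)&(reg[:,2]<hi)]
    if len(m)>5:
        r=cv2.minAreaRect(m[:,:2].astype(np.float32));print(lo,hi,len(m),r,m[:,2].mean())
# lid plates/fins
for nm,(x0,x1) in dict(l1=(215,290),l0=(295,360)).items():
    reg=C[195:285,x0:x1].reshape(-1,3);px=im['pixels'][195:285,x0:x1].reshape(-1,3)
    w=(px.min(1)>0)
    m=reg[(reg[:,2]>122)&(reg[:,2]<134)]
    print(nm,len(m),cv2.minAreaRect(m[:,:2].astype(np.float32)) if len(m)>5 else '',m[:,2].mean())
```

```text
150 170 424 ((691.7815551757812, 45.3039436340332), (20.14514923095703, 19.47103500366211), 3.225003957748413) 157.30842556786564
75 90 856 ((691.4526977539062, 44.77736282348633), (51.34440994262695, 43.6179313659668), 4.229137420654297) 80.94667582527899
84 98 135 ((691.5233764648438, 45.637271881103516), (49.168155670166016, 40.189247131347656), 4.298162460327148) 87.46829221657535
l1 98 ((481.8902282714844, 250.21554565429688), (10.170025825500488, 23.30866050720215), 87.93416595458984) 126.59903942449424
l0 363 ((512.6962280273438, 151.6458282470703), (54.987300872802734, 11.922377586364746), 8.307571411132812) 126.67366554789848
```

View pics/w1a.png

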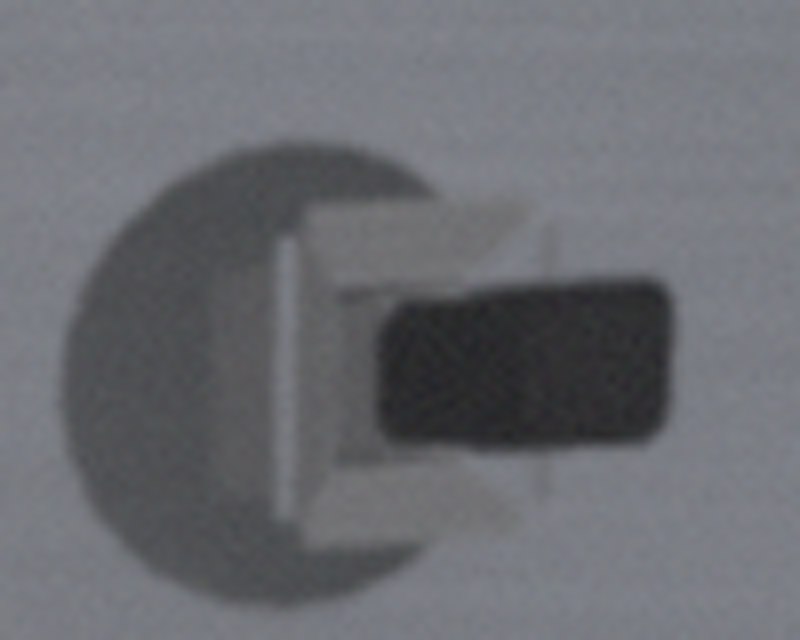

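View pics/w1b.png

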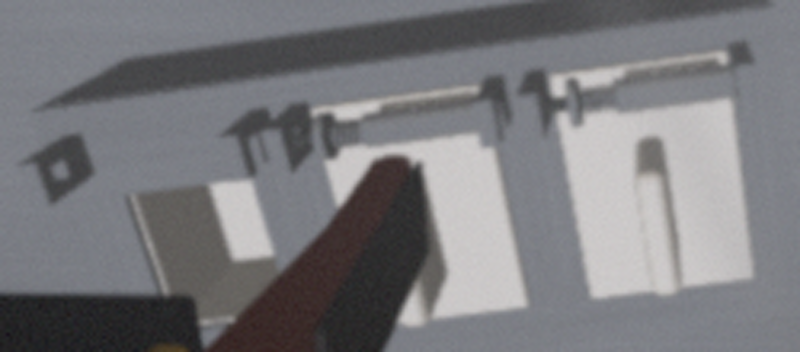

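Request:
{"op": "servo_tool", "data": {"moves": "0.02 -0.03 -0.02 0 0 2; 0.04 -0.06 -0.04 0 0 4; 0.06 -0.08 -0.06 0 0 4; 0.08 -0.10 -0.07 0 0 4; 0.088 -0.11 -0.07 0 0 4; 0.088 -0.11 -0.07 0 0 4"}}

```text
t: 3.0
ee_pos: [690.3, 41.3, 232.4]
orientation: [-0.07, 2.188, -2.188]
ft_force: [-0.4, 0.6, 0.4]
width: 88.2
```

Run:
```python
from h import *
np.set_printoptions(precision=2,suppress=True)
o=ctrl.get_obs();print(o['t'],o['ee_pos'],R.from_rotvec(o['orientation']).as_matrix(),o['qpos'],o['qvel'])
im=ctrl.get_image('wrist');save('w2',im)
C=cloud(im,o);m=C.reshape(-1,3)
def rect(m): return cv2.minAreaRect(m[:,:2].astype(np.float32))
near=(abs(m[:,0]-691)<40)&(abs(m[:,1]-45)<40)
for lo,hi in((152,162),(70,90)):
    q=m[near&(m[:,2]>lo)&(m[:,2]<hi)]
    print(lo,len(q),rect(q) if len(q)>5 else '')
```

```text
3.0 [690.33  41.34 232.36] [[-1.    0.    0.06]
 [-0.06  0.   -1.  ]
 [-0.   -1.   -0.  ]] [0.04 0.53 1.48 0.   1.13 1.55] [ 0.02 -0.01  0.02  0.01 -0.    0.01]
152 524 ((691.7767944335938, 44.79306411743164), (20.46756935119629, 19.504915237426758), 4.135641098022461)
70 1002 ((691.6856079101562, 45.185546875), (50.05379867553711, 42.79188919067383), 3.742447853088379)
```

View pics/w2.png

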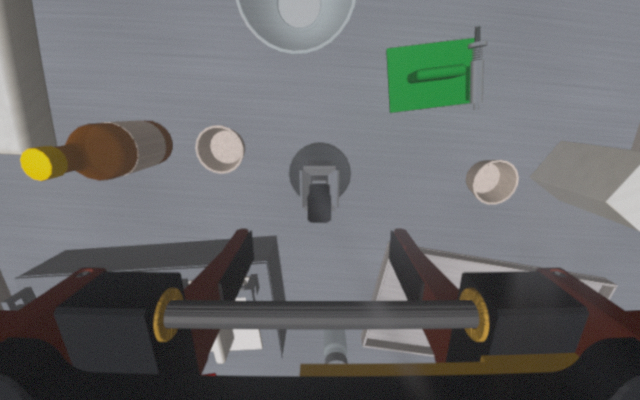

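Request:
{"op": "servo_tool", "data": {"moves": "0.001 0.003 -0.02; 0.001 0.003 -0.05; 0.001 0.003 -0.08; 0.001 0.003 -0.095; 0.001 0.003 -0.105; 0.001 0.003 -0.105"}}

```text
validation failed for argument at $.mo...
```

Request:
{"op": "servo_tool", "data": {"moves": "0.001 0.003 -0.02 0 0 0; 0.001 0.003 -0.05 0 0 0; 0.001 0.003 -0.08 0 0 0; 0.001 0.003 -0.095 0 0 0; 0.001 0.003 -0.105 0 0 0; 0.001 0.003 -0.105 0 0 0"}}

```text
t: 3.8
ee_pos: [690.7, 45.4, 126.3]
orientation: [-0.074, 2.188, -2.188]
ft_force: [-0.1, 0.2, 0.5]
width: 87.5
```

Run:
```python
from h import *
np.set_printoptions(precision=2,suppress=True)
o=ctrl.get_obs();print(o['t'],o['ee_pos'],o['orientation'],o['ft_force'])
im=ctrl.get_image('wrist');save('w3',im)
```

```text
3.8 [690.67  45.42 126.34] [-0.07  2.19 -2.19] [-0.08  0.24  0.48]
```

View pics/w3.png

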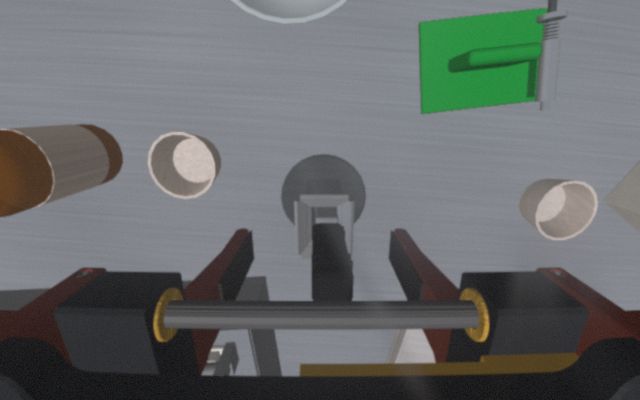

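Run:
```python
from h import *
np.set_printoptions(precision=2,suppress=True)
for i in range(3):
    o=ctrl.get_obs();print(o['t'],o['ee_pos'],o['orientation'],o['qpos'])
    im=ctrl.get_image('wrist')
save('w3c',im,(230,170,410,310),4)
for v in (205,225,240,260,280,295):
    print(v,[(u,dep(im,(u,v),o)[0]) for u in (316,332,348)])
```

```text
3.85 [691.17  45.35 127.13] [-0.07  2.19 -2.19] [0.05 0.65 1.54 0.   0.96 1.55]
3.9 [691.45  45.28 127.57] [-0.07  2.19 -2.19] [ 0.05  0.65  1.53 -0.    0.96  1.55]
3.95 [691.57  45.23 127.81] [-0.07  2.19 -2.19] [0.05 0.65 1.53 0.   0.96 1.55]
205 [(316, array([707.27,  51.18,  77.08])), (332, array([707.86,  39.41,  76.45])), (348, array([711.29,  28.62,  84.45]))]
225 [(316, array([700.69,  50.38,  99.19])), (332, array([701.97,  39.84, 100.52])), (348, array([695.56,  26.98,  83.17]))]
240 [(316, array([701.2 ,  50.  , 122.96])), (332, array([701.8 ,  40.65, 122.9 ])), (348, array([684.05,  25.95,  84.12]))]
260 [(316, array([700.78,  49.58, 145.26])), (332, array([702.01,  41.55, 146.47])), (348, array([702.73,  33.53, 146.78]))]
280 [(316, array([697.46,  49.15, 158.  ])), (332, array([698.25,  41.69, 158.41])), (348, array([697.67,  33.95, 156.77]))]
295 [(316, array([688.71,  48.62, 157.39])), (332, array([690.35,  41.07, 158.93])), (348, array([690.57,  33.42, 158.54]))]
```

View pics/w3c.png

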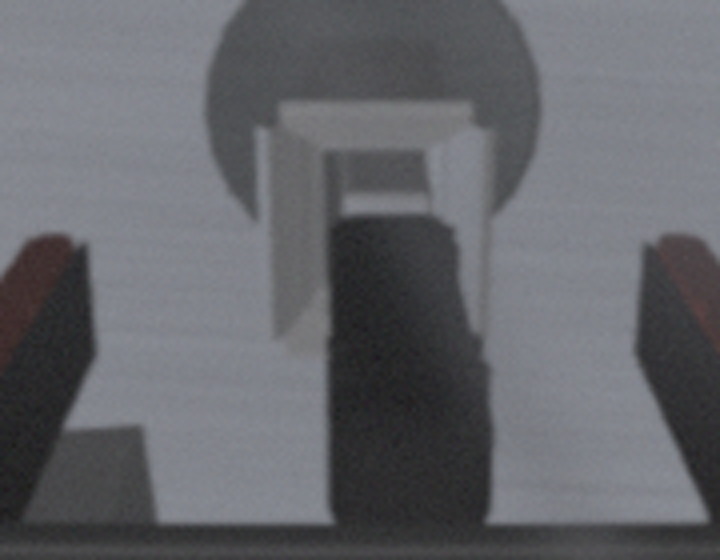

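Request:
{"op": "servo_tool", "data": {"moves": "0 -0.003 0 0 0 0; 0 -0.003 0 0 0 0; 0 -0.003 0 0 0 0"}}

```text
t: 4.38
ee_pos: [690.9, 42.1, 126.8]
orientation: [-0.072, 2.188, -2.188]
ft_force: [-0.1, -1.0, 0.2]
width: 87.6
```

Request:
{"op": "servo_tool", "data": {"moves": "0 0 0 0 0 0; 0 0 0 0 0 0; 0 0 0 0 0 0; 0 0 0 0 0 0; 0 0 0 0 0 0; 0 0 0 0 0 0; 0 0 0 0 0 0; 0 0 0 0 0 0", "hand": 255}}

```text
t: 5.38
ee_pos: [690.8, 42.2, 126.6]
orientation: [-0.073, 2.188, -2.188]
ft_force: [0.5, -0.5, 0.1]
width: 19.8
```

Run:
```python
from h import *
np.set_printoptions(precision=2,suppress=True)
o=ctrl.get_obs();print(o['t'],o['ee_pos'],o['orientation'],o['ft_force'],o['width'])
im=ctrl.get_image('wrist');save('w4c',im,(230,120,410,310),3)
```

```text
5.375 [690.84  42.18 126.64] [-0.07  2.19 -2.19] [ 0.55 -0.49  0.07] 19.76997688026209
```

View pics/w4c.png

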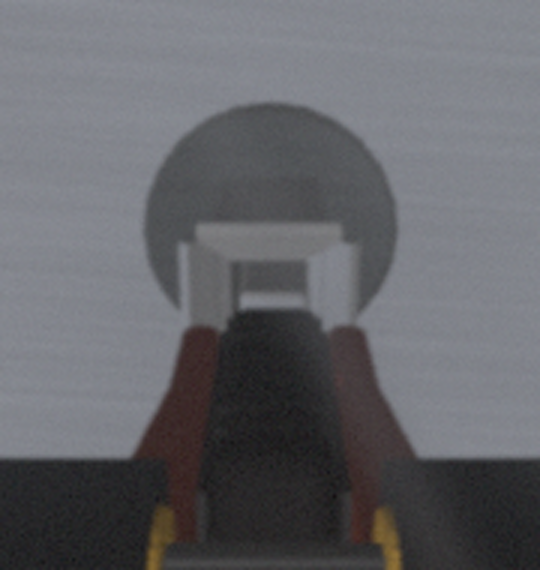

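Request:
{"op": "servo_tool", "data": {"moves": "0 0 0.01 0 0 0; 0 0 0.03 0 0 0; 0 0 0.06 0 0 0; 0 0 0.09 0 0 0; 0 0 0.12 0 0 0; 0 0 0.14 0 0 0; 0 0 0.145 0 0 0; 0 0 0.145 0 0 0"}}

```text
t: 6.42
ee_pos: [690.6, 42.2, 271.4]
orientation: [-0.073, 2.188, -2.188]
ft_force: [-0.6, 1.0, -1.6]
width: 19.9
```

Run:
```python
from h import *
np.set_printoptions(precision=2,suppress=True)
o=ctrl.get_obs();print(o['t'],o['ee_pos'],o['orientation'],o['ft_force'],o['width'])
im=ctrl.get_image('wrist');save('w5',im)
im=ctrl.get_image('top');save('t5',im,(170,160,310,250),5)
C=cloud(im).reshape(-1,3)
d=np.load('w1.npz',allow_pickle=True);W=cloud(d['im'].item(),d['o'].item()).reshape(-1,3)
for nm,c in(('top',C),('w1',W)):
    b=c[(c[:,0]>400)&(c[:,0]<620)&(c[:,1]>60)&(c[:,1]<440)]
    q=b[(b[:,2]>117)&(b[:,2]<135)]
    import scipy.cluster.hierarchy as H
    l=H.fcluster(H.linkage(q[:,:2]),8,'distance')
    for k in set(l):
        s=q[l==k]
        if len(s)>12: print(nm,'fin',len(s),cv2.minAreaRect(s[:,:2].astype(np.float32)),s[:,2].mean())
    q=b[(b[:,2]>75)&(b[:,2]<90)]
    print(nm,'deck',len(q),cv2.minAreaRect(q[:,:2].astype(np.float32)))
    q=b[(b[:,2]>106)&(b[:,2]<116)]
    l=H.fcluster(H.linkage(q[:,:2]),5,'distance')
    for k in set(l):
        s=q[l==k]
        if len(s)>5: print(nm,'lug',len(s),s.mean(0),cv2.minAreaRect(s[:,:2].astype(np.float32)))
```

```text
6.425 [690.57  42.15 271.44] [-0.07  2.19 -2.19] [-0.56  1.04 -1.62] 19.86857954690196
top fin 65 ((497.0021667480469, 253.9160919189453), (55.74435806274414, 13.247822761535645), 6.87386417388916) 124.5730504449107
top deck 1918 ((490.50067138671875, 307.2940979003906), (148.5706329345703, 223.78561401367188), 8.426431655883789)
top lug 17 [526.81 408.73 110.57] ((527.3845825195312, 408.5909729003906), (18.818592071533203, 9.27053165435791), 12.276644706726074)
top lug 43 [552.12 236.14 109.85] ((548.2136840820312, 241.6073455810547), (19.849594116210938, 56.649940490722656), 14.34623908996582)
top lug 18 [540.05 323.79 110.73] ((540.0759887695312, 323.8945007324219), (17.798635482788086, 8.86049747467041), 2.4216115474700928)
top lug 14 [543.24 306.26 111.54] ((542.7728271484375, 306.2122497558594), (18.492921829223633, 7.233666896820068), 15.585407257080078)
top lug 8 [545.26 289.45 108.55] ((546.0584716796875, 289.7225646972656), (16.722476959228516, 4.007629871368408), 85.4219970703125)
w1 fin 117 ((481.8753356933594, 249.85110473632812), (10.519078254699707, 23.366308212280273)
[... 797 characters left out ...]
47119), 8.607696533203125)
w1 lug 347 [567.33 137.01 108.73] ((568.8409423828125, 144.5462188720703), (20.321773529052734, 63.80868911743164), 2.676302194595337)
w1 lug 134 [542.4  305.04 111.67] ((541.9268798828125, 306.014404296875), (20.084077835083008, 9.257170677185059), 7.998834609985352)
w1 lug 134 [539.97 323.33 111.63] ((538.8419189453125, 324.10430908203125), (21.009777069091797, 9.204319953918457), 6.979252815246582)
w1 lug 114 [558.03 202.37 112.  ] ((557.2879638671875, 202.62474060058594), (20.85845947265625, 8.282442092895508), 8.578150749206543)
w1 lug 396 [551.24 246.04 108.82] ((550.6268310546875, 253.91650390625), (20.610572814941406, 76.23185729980469), 6.3568806648254395)
```

View pics/w5.png

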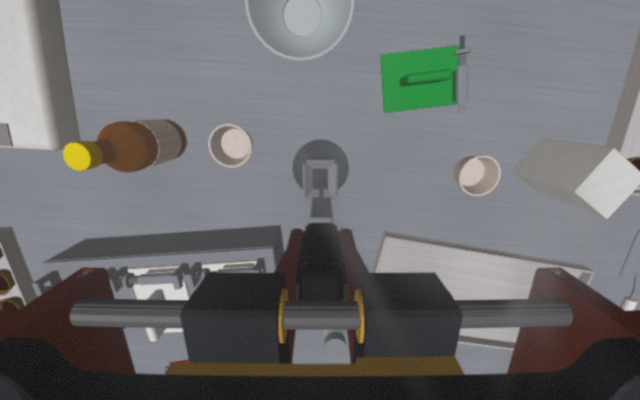

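View pics/t5.png

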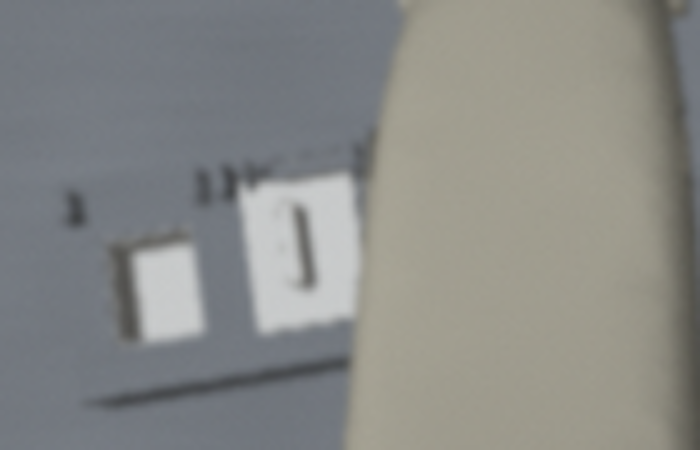

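Request:
{"op": "servo_tool", "data": {"moves": "-0.02 0.02 0 0 0 1; -0.04 0.05 0 0 0 2; -0.07 0.08 0 0 0 3; -0.10 0.11 0 0 0 4; -0.12 0.14 0 0 0 4.5; -0.132 0.151 0 0 0 4.5; -0.132 0.151 0 0 0 4.5; -0.132 0.151 0 0 0 4.5"}}

```text
t: 7.52
ee_pos: [559.5, 192.4, 271.5]
orientation: [-0.155, 2.146, -2.147]
ft_force: [-0.1, 0.2, -0.6]
width: 19.9
```

Request:
{"op": "servo_tool", "data": {"moves": "0 0 -0.015 0 0 0; 0 0 -0.03 0 0 0; 0 0 -0.03 0 0 0; 0 0 -0.03 0 0 0"}}

```text
t: 8.02
ee_pos: [558.9, 193.1, 241.4]
orientation: [-0.156, 2.146, -2.147]
ft_force: [-0.3, -0.5, -1.6]
width: 19.8
```

Run:
```python
from h import *
np.set_printoptions(precision=2,suppress=True)
o=ctrl.get_obs();print(o['t'],o['ee_pos'],o['orientation'],o['ft_force'],o['width'],o['qvel'])
Rm=R.from_rotvec(o['orientation']).as_matrix();print(Rm, np.degrees(np.arctan2(Rm[0,2],-Rm[1,2])))
im=ctrl.get_image('wrist');save('w6',im);save('w6c',im,(230,140,410,280),4)
np.savez('w6.npz',o=o,im=im)
im=ctrl.get_image('side');save('s6',im,(240,200,360,300),6)
```

```text
8.025 [558.92 193.08 241.39] [-0.16  2.15 -2.15] [-0.3  -0.54 -1.61] 19.809292465670392 [ 0.   -0.01 -0.01  0.   -0.    0.  ]
[[-0.99 -0.    0.14]
 [-0.14 -0.   -0.99]
 [ 0.   -1.    0.  ]] 8.291252618380533
```

View pics/w6.png

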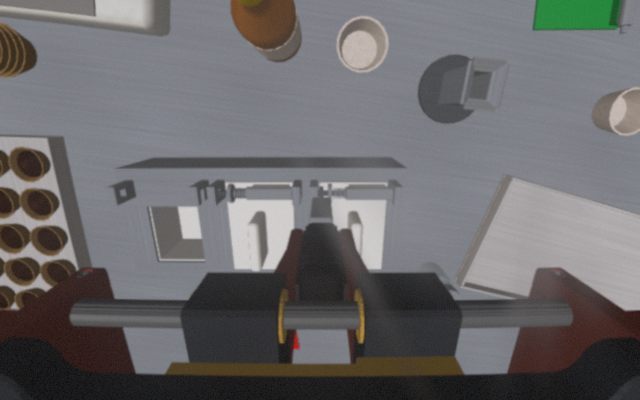

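View pics/w6c.png

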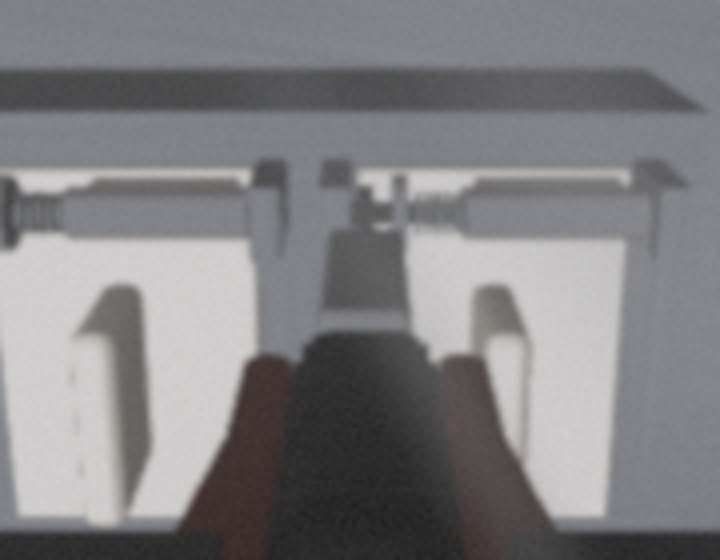

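View pics/s6.png

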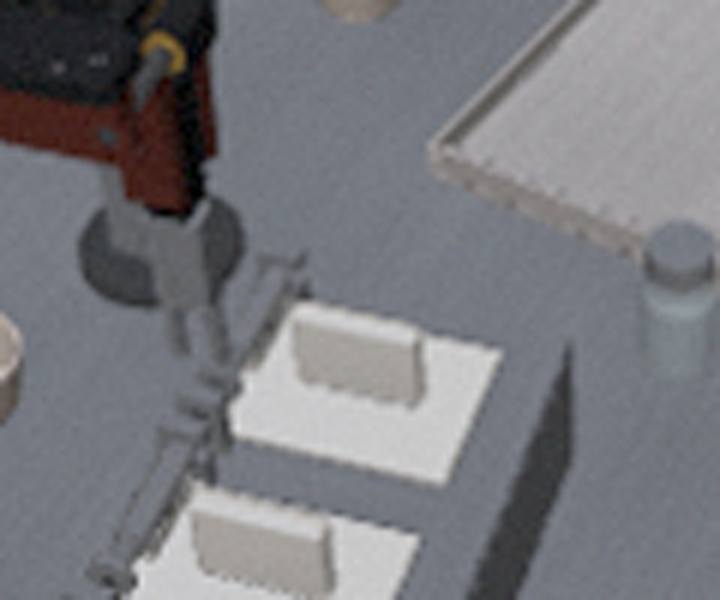

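```bash
cat >> h.py <<'E'
a=np.radians(8.35);RC=np.array([496.2,255.4,0]);UX=np.array([np.cos(a),np.sin(a),0]);UY=np.array([-np.sin(a),np.cos(a),0]);UZ=np.array([0,0,1.])
def rail(x,y,z): return RC+x*UX+y*UY+z*UZ
def overlay(name,im,pts,crop,s,o=None):
    x0,y0,x1,y1=crop
    p=cv2.resize(im['pixels'][y0:y1,x0:x1,::-1],None,fx=s,fy=s,interpolation=cv2.INTER_CUBIC)
    for P,c in pts:
        u,v=proj(im,P,o)[0];cv2.drawMarker(p,(int((u-x0+.5)*s),int((v-y0+.5)*s)),c,cv2.MARKER_CROSS,10,1)
    cv2.imwrite(f'pics/{name}.png',p)
E
python3 - <<'E'
from h import *
np.set_printoptions(precision=2,suppress=True)
o=ctrl.get_obs();t=o['ee_pos']
tip=np.array([t[0]+.9,t[1],t[2]-118.7])
pts=[(tip+9*s*UX+6/2*q*UX+2*r*UY,(0,0,255)) for s in(-1,1) for q in (-1,1) for r in(-1,1)]
g=(0,255,0)
for by in(-105,0):
  pts+=[(rail(53,by+29,100),g),(rail(53,by+29,110),g),(rail(53,by+39.5,100),g),(rail(43,by+39.5,112),g),(rail(43,by+47.5,112),g),(rail(63,by+39.5,112),g),(rail(63,by+47.5,112),g),
  (rail(53-52+28,by,127),g),(rail(53-52-28,by,127),g),(rail(53-52-50,by-38,85),g),(rail(53-52-50,by+38,85),g)]
im=ctrl.get_image('side');overlay('s6o',im,pts,(240,200,360,300),6)
im=ctrl.get_image('wrist');overlay('w6o',im,pts,(230,140,410,280),4,o)
E
```

```text
(no output)
```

View pics/s6o.png

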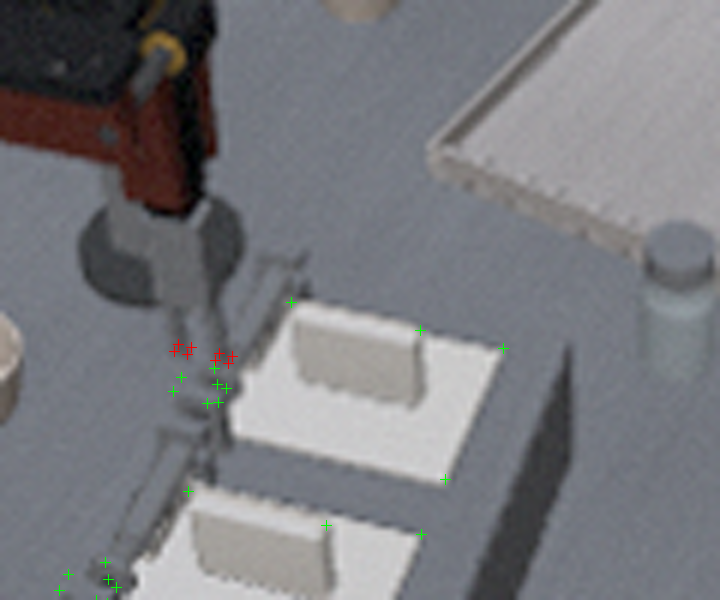

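View pics/w6o.png

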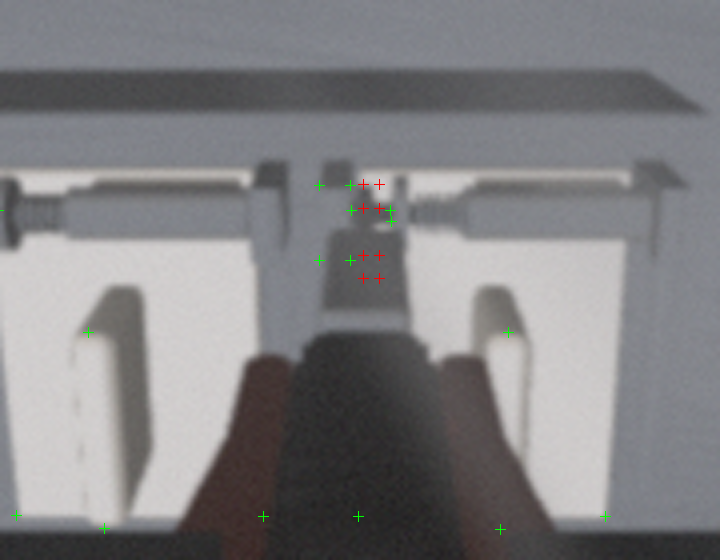

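Request:
{"op": "servo_tool", "data": {"moves": "-0.001 0 -0.004 0 0 0; -0.001 0 -0.008 0 0 0; -0.001 0 -0.010 0 0 0; -0.001 0 -0.012 0 0 0; -0.001 0 -0.014 0 0 0; -0.001 0 -0.016 0 0 0; -0.001 0 -0.016 0 0 0"}}

```text
t: 9.1
ee_pos: [557.8, 193.1, 225.5]
orientation: [-0.156, 2.146, -2.146]
ft_force: [0.4, 0.4, -1.8]
width: 20.3
```

Run:
```python
from h import *
np.set_printoptions(precision=2,suppress=True)
o=ctrl.get_obs();t=o['ee_pos'];print(t,o['ft_force'])
tip=np.array([t[0]+.9,t[1],t[2]-118.7])
pts=[(tip+9*s*UX+6/2*q*UX+2*r*UY,(0,0,255)) for s in(-1,1) for q in (-1,1) for r in(-1,1)]
g=(0,255,0)
for by in(-105,0):
  pts+=[(rail(53,by+29,100),g),(rail(53,by+29,110),g),(rail(53,by+39.5,100),g),(rail(43,by+39.5,112),g),(rail(43,by+47.5,112),g),(rail(63,by+39.5,112),g),(rail(63,by+47.5,112),g)]
im=ctrl.get_image('side');overlay('s7o',im,pts,(250,230,300,280),12);save('s7',im,(250,230,300,280),12)
im=ctrl.get_image('wrist');overlay('w7o',im,pts,(260,140,400,260),5,o)
```

```text
[557.75 193.14 225.49] [ 0.38  0.42 -1.84]
```

View pics/s7o.png

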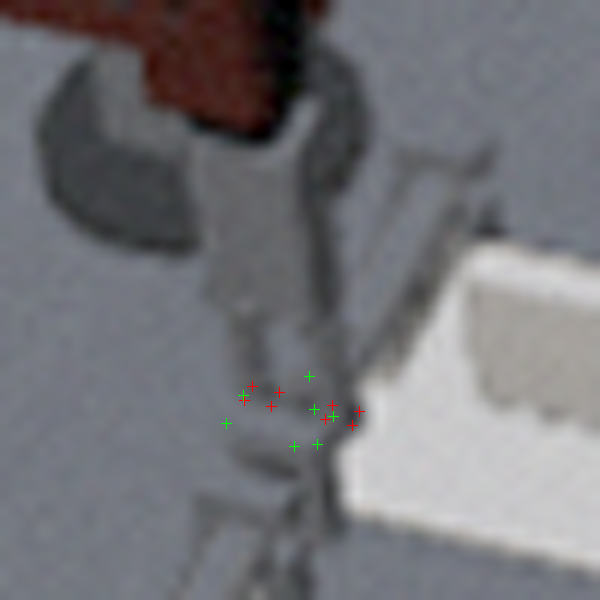

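View pics/w7o.png

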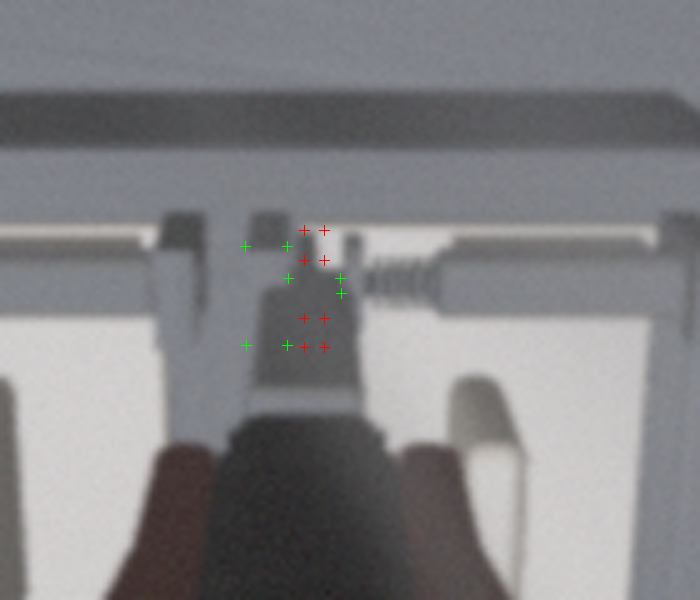

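Request:
{"op": "servo_tool", "data": {"moves": "0 -0.0015 0 0 0 0; 0 -0.0015 -0.002 0 0 0; 0 -0.0015 -0.005 0 0 0; 0 -0.0015 -0.008 0 0 0; 0 -0.0015 -0.011 0 0 0; 0 -0.0015 -0.014 0 0 0; 0 -0.0015 -0.015 0 0 0; 0 -0.0015 -0.015 0 0 0"}}

```text
t: 10.2
ee_pos: [557.8, 191.7, 210.6]
orientation: [-0.156, 2.146, -2.146]
ft_force: [-1.0, -0.5, -1.6]
width: 19.9
```

Run:
```python
from h import *
np.set_printoptions(precision=2,suppress=True)
o=ctrl.get_obs();t=o['ee_pos'];print(t,o['ft_force'])
im=ctrl.get_image('side');save('s8',im,(250,230,300,280),12)
im=ctrl.get_image('wrist');save('w8',im,(260,140,400,260),5)
```

```text
[557.8  191.67 210.57] [-0.96 -0.46 -1.62]
```

View pics/s8.png

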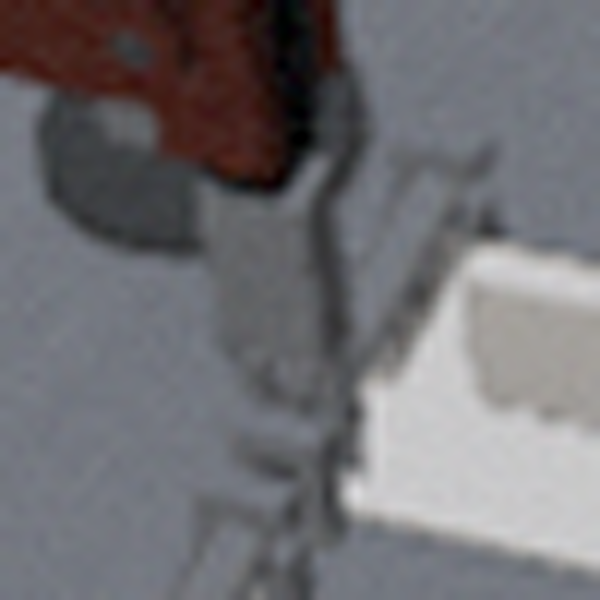

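View pics/w8.png

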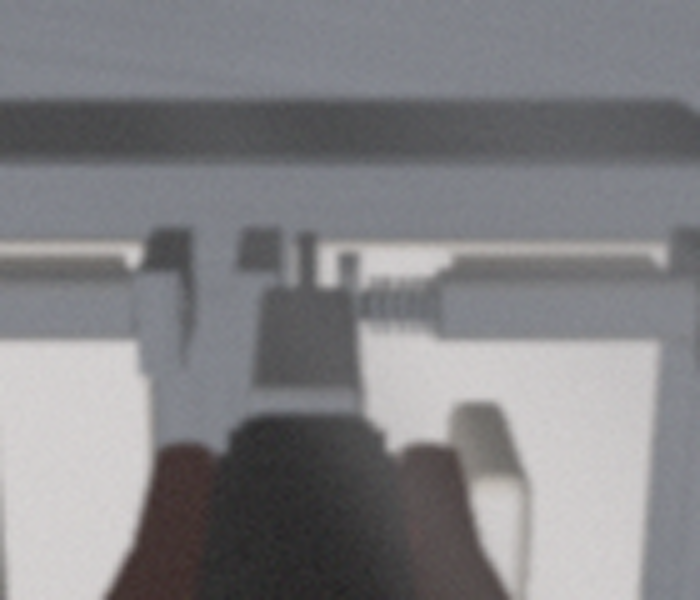

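Request:
{"op": "servo_tool", "data": {"moves": "0.0004 -0.003 0 0 0 0; 0.0007 -0.005 0 0 0 0; 0.001 -0.007 0 0 0 0; 0.0013 -0.009 0 0 0 0; 0.0016 -0.011 0 0 0 0; 0.0019 -0.013 0 0 0 0; 0.0021 -0.0145 0 0 0 0; 0.0021 -0.0145 0 0 0 0"}}

```text
t: 11.3
ee_pos: [560.0, 177.3, 210.8]
orientation: [-0.155, 2.147, -2.146]
ft_force: [-0.4, 3.7, -0.6]
width: 20.0
```

Run:
```python
from h import *
np.set_printoptions(precision=2,suppress=True)
o=ctrl.get_obs();t=o['ee_pos'];print(t,o['ft_force'],o['width'])
im=ctrl.get_image('wrist');save('w9',im,(260,140,400,260),5)
```

```text
[559.98 177.26 210.75] [-0.39  3.72 -0.56] 20.0009644372969
```

View pics/w9.png

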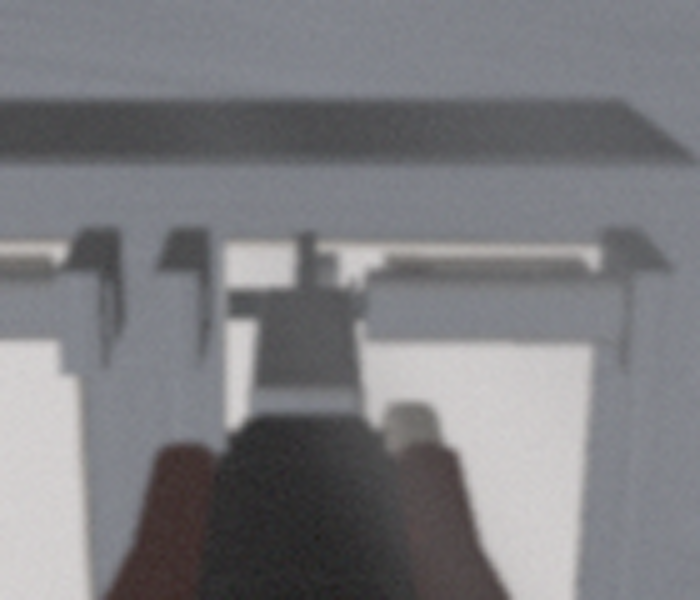

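Request:
{"op": "servo_tool", "data": {"moves": "-0.003 -0.0004 0 0 0 0; -0.006 -0.0009 0 0 0 0; -0.009 -0.0013 0 0 0 0; -0.012 -0.0018 0 0 0 0; -0.015 -0.0022 0 0 0 0; -0.018 -0.0026 0 0 0 0; -0.021 -0.003 0 0 0 0; -0.023 -0.0034 0 0 0 0"}}

```text
t: 12.35
ee_pos: [536.7, 173.8, 210.7]
orientation: [-0.156, 2.146, -2.146]
ft_force: [1.2, 4.7, -0.8]
width: 19.9
```

Run:
```python
from h import *
np.set_printoptions(precision=2,suppress=True)
o=ctrl.get_obs();t=o['ee_pos'];print(t,o['ft_force'],o['width'])
im=ctrl.get_image('wrist');save('w10',im,(260,140,400,260),5)
im=ctrl.get_image('side');save('s10',im,(230,200,350,300),6)
```

```text
[536.66 173.76 210.7 ] [ 1.24  4.74 -0.79] 19.94784449949283
```

View pics/w10.png

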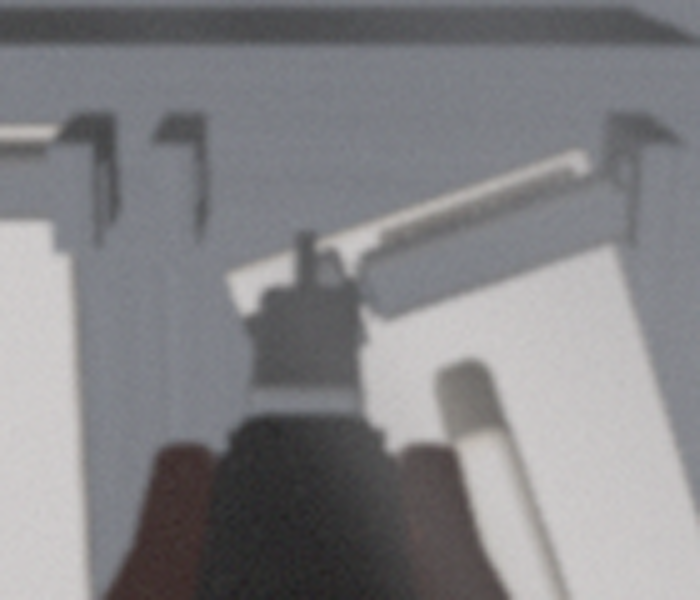

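View pics/s10.png

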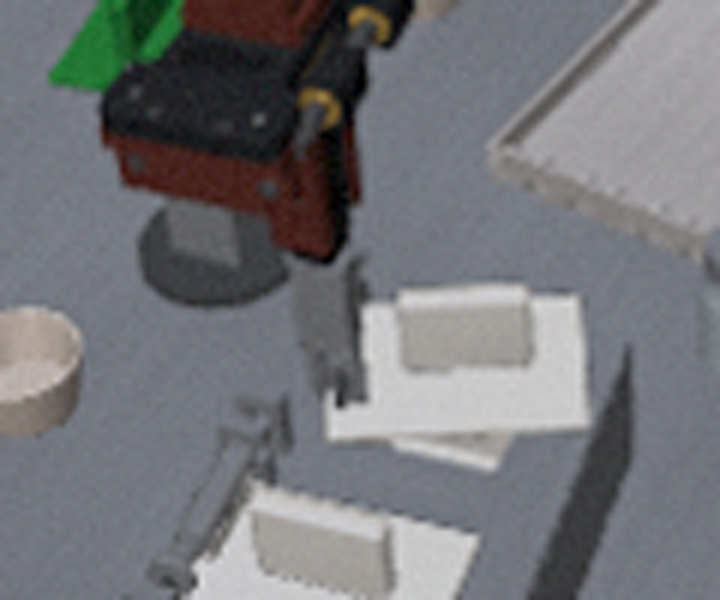

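Request:
{"op": "servo_tool", "data": {"moves": "-0.001 0.002 0 0 0 0; -0.002 0.004 0 0 0 0; -0.003 0.006 0 0 0 0; -0.004 0.008 0 0 0 0; -0.005 0.010 0 0 0 0; -0.005 0.0105 0 0 0 0; -0.005 0.0105 0 0 0 0"}}

```text
t: 13.32
ee_pos: [531.8, 184.0, 210.5]
orientation: [-0.157, 2.146, -2.147]
ft_force: [-0.8, 0.0, -1.6]
width: 19.9
```

Run:
```python
from h import *
np.set_printoptions(precision=2,suppress=True)
o=ctrl.get_obs();t=o['ee_pos'];print(t,o['ft_force'],o['width'])
im=ctrl.get_image('wrist');save('w11',im,(240,140,400,270),5)
```

```text
[531.75 184.03 210.49] [-0.83  0.02 -1.65] 19.863626759321182
```

View pics/w11.png

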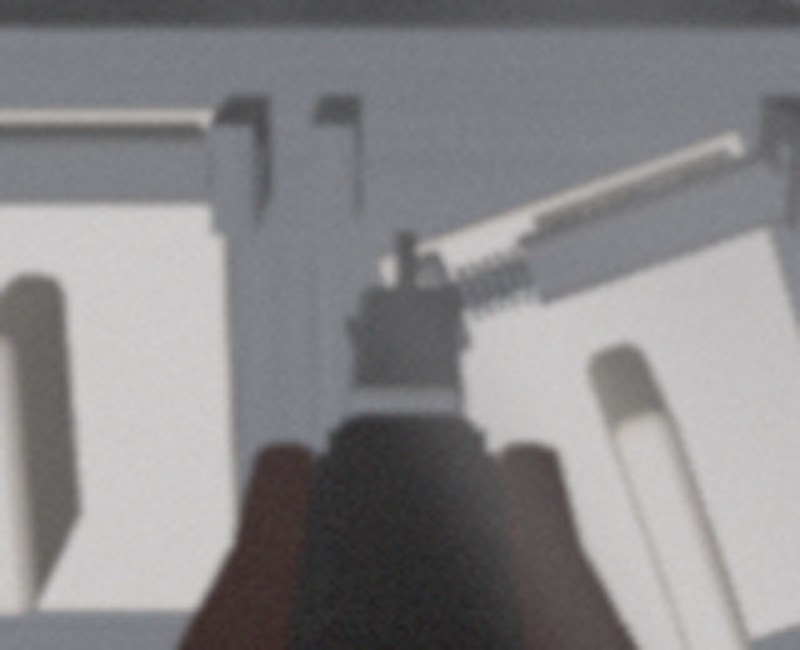

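Request:
{"op": "servo_tool", "data": {"moves": "0 0 0.005 0 0 0; 0 0 0.015 0 0 0; 0 0 0.03 0 0 0; 0 0 0.05 0 0 0; 0 0 0.05 0 0 0; 0 0 0.05 0 0 0"}}

```text
t: 14.12
ee_pos: [531.8, 184.2, 260.7]
orientation: [-0.156, 2.146, -2.146]
ft_force: [1.1, 0.1, -1.5]
width: 19.5
```

Run:
```python
from h import *
np.set_printoptions(precision=2,suppress=True)
o=ctrl.get_obs();t=o['ee_pos'];print(t,o['ft_force'],o['width'])
g=(0,255,0)
pts=[(rail(x,-105+y,z),g) for x,y,z in[(43,39.5,112),(43,47.5,112),(63,39.5,112),(43,-39.5,112),(63,-39.5,112),(43,-47.5,112)]]
im=ctrl.get_image('wrist');overlay('w12',im,pts,(240,140,440,290),4,o)
print(dep(im,(240,140),o))
# fin cluster
C=cloud(im,o).reshape(-1,3);q=C[(C[:,2]>117)&(C[:,2]<134)&(C[:,1]>90)&(C[:,1]<190)&(C[:,0]>420)&(C[:,0]<540)]
print(len(q),q.min(0),q.max(0),cv2.minAreaRect(q[:,:2].astype(np.float32)))
im=ctrl.get_image('side');save('s12',im,(230,200,350,300),6)
```

```text
[531.81 184.19 260.7 ] [ 1.13  0.08 -1.49] 19.514703968652366
[[566.94 287.52  69.99]]
531 [476.43 113.93 117.31] [527.14 147.44 129.05] ((502.1067810058594, 130.51739501953125), (55.13041687011719, 11.987425804138184), 29.124549865722656)
```

View pics/w12.png

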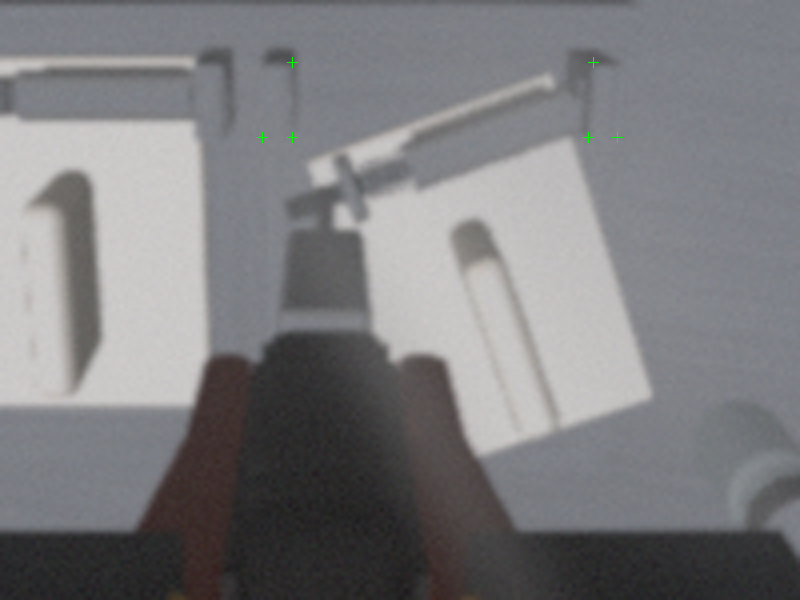

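View pics/s12.png

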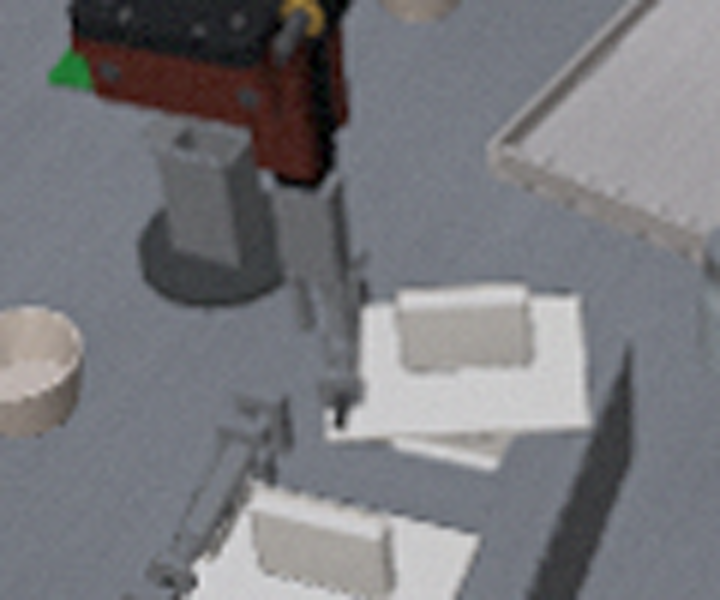

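Request:
{"op": "servo_tool", "data": {"moves": "0.01 -0.01 0 0 0 0; 0.025 -0.025 0 0 0 0; 0.04 -0.04 0 0 0 0; 0.05 -0.05 0 0 0 0; 0.05 -0.05 0 0 0 0; 0.05 -0.05 -0.015 0 0 0; 0.05 -0.05 -0.02 0 0 0; 0.05 -0.05 -0.02 0 0 0"}}

```text
t: 15.22
ee_pos: [581.2, 134.6, 239.8]
orientation: [-0.158, 2.146, -2.147]
ft_force: [0.2, -0.1, -1.3]
width: 19.4
```

Run:
```python
from h import *
np.set_printoptions(precision=2,suppress=True)
o=ctrl.get_obs();t=o['ee_pos'];print(t,o['ft_force'],o['width'])
b=np.radians(29.1);vx=np.array([np.cos(b),np.sin(b),0]);vy=np.array([-np.sin(b),np.cos(b),0]);L=np.array([502.1,130.5,80])
tip=np.array([t[0]+.9,t[1]+1.5,t[2]-118.7])
pts=[(tip+9*s*UX+6/2*q*UX+2*r*UY,(0,0,255)) for s in(-1,1) for q in (-1,1) for r in(-1,1)]
pts+=[(L+x*vx+y*vy+z*UZ,(0,255,0)) for x,y,z in[(60,-38,5),(60,38,5),(52,-38,20),(52,-46,20),(57,-32,20)]]
im=ctrl.get_image('wrist');overlay('w13',im,pts,(240,140,440,290),4,o)
im=ctrl.get_image('side');overlay('s13',im,pts,(230,200,350,300),6)
```

```text
[581.18 134.58 239.77] [ 0.15 -0.09 -1.27] 19.434259030517126
```

View pics/w13.png

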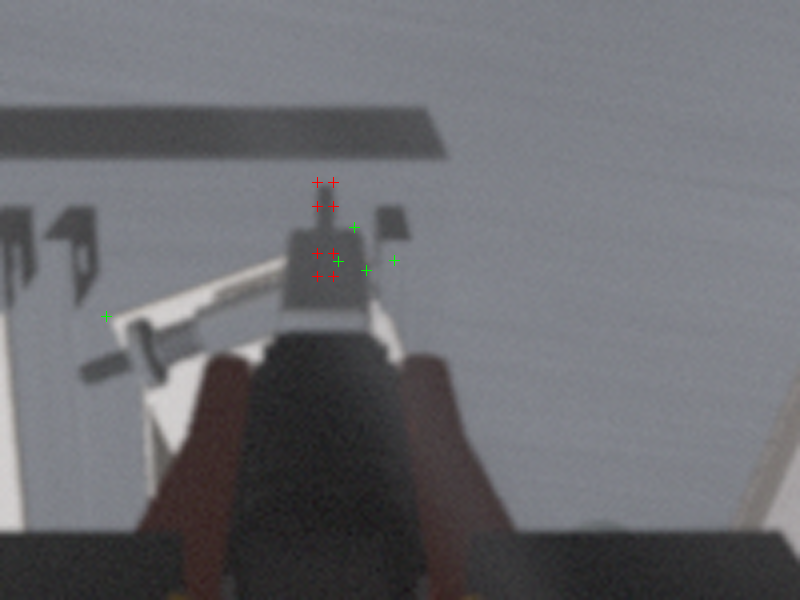

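View pics/s13.png

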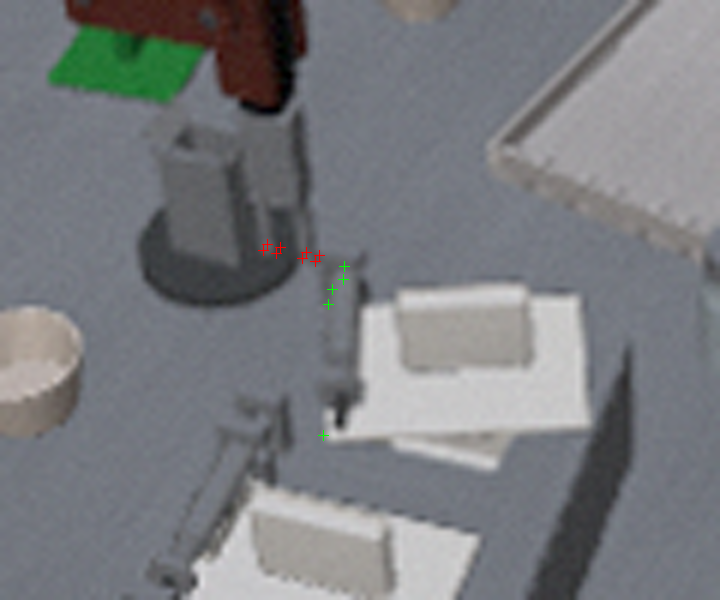

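Request:
{"op": "servo_tool", "data": {"moves": "0 0 -0.006 0 0 0; 0 0 -0.012 0 0 0; 0 0 -0.018 0 0 0; 0 0 -0.022 0 0 0; 0 0 -0.026 0 0 0; 0 0 -0.029 0 0 0; 0 0 -0.03 0 0 0; 0 0 -0.03 0 0 0"}}

```text
t: 16.32
ee_pos: [582.0, 134.3, 210.7]
orientation: [-0.156, 2.146, -2.146]
ft_force: [-0.2, -0.8, -1.9]
width: 19.9
```

Request:
{"op": "servo_tool", "data": {"moves": "-0.002 -0.0003 0 0 0 0; -0.004 -0.0006 0 0 0 0; -0.006 -0.0009 0 0 0 0; -0.008 -0.0012 0 0 0 0; -0.010 -0.0015 0 0 0 0; -0.012 -0.0018 0 0 0 0; -0.014 -0.002 0 0 0 0; -0.014 -0.002 0 0 0 0"}}

```text
t: 17.32
ee_pos: [567.8, 132.3, 210.7]
orientation: [-0.156, 2.146, -2.146]
ft_force: [0.9, -0.3, -1.3]
width: 20.0
```

Run:
```python
from h import *
np.set_printoptions(precision=2,suppress=True)
o=ctrl.get_obs();t=o['ee_pos'];print(t,o['ft_force'],o['width'])
im=ctrl.get_image('wrist');save('w14',im,(240,140,440,290),4)
im=ctrl.get_image('side');save('s14',im,(230,200,350,300),6)
```

```text
[567.77 132.27 210.71] [ 0.93 -0.34 -1.26] 19.98220100045587
```

View pics/w14.png

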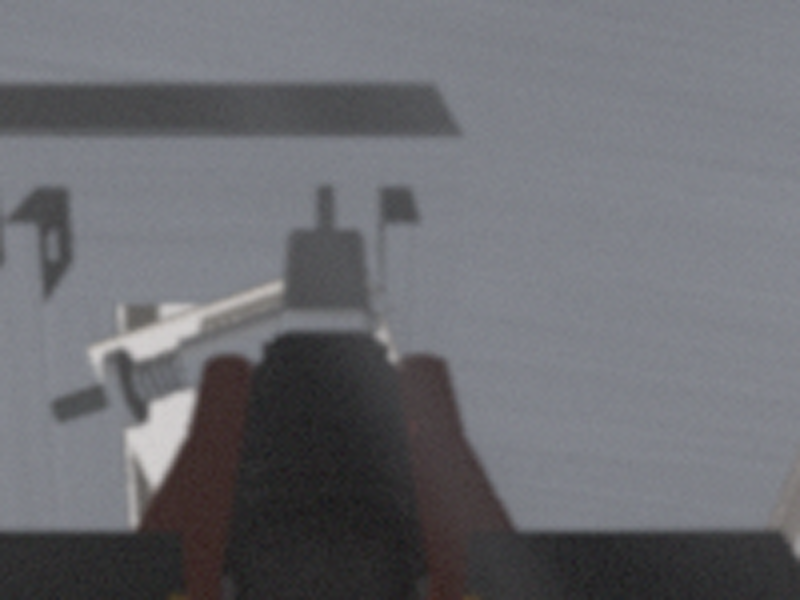

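View pics/s14.png

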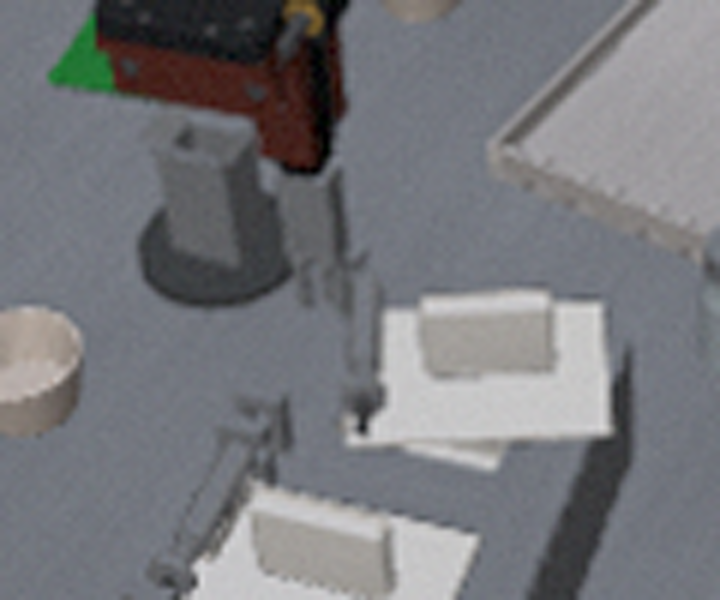

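Request:
{"op": "servo_tool", "data": {"moves": "-0.002 -0.0003 0 0 0 0; -0.004 -0.0006 0 0 0 0; -0.006 -0.0009 0 0 0 0; -0.008 -0.0012 0 0 0 0; -0.010 -0.0015 0 0 0 0; -0.010 -0.0015 0 0 0 0; -0.008 -0.001 0 0 0 0; -0.006 -0.001 0 0 0 0"}}

```text
t: 18.42
ee_pos: [561.9, 131.3, 210.5]
orientation: [-0.157, 2.146, -2.146]
ft_force: [0.6, -0.2, -2.0]
width: 19.8
```

Request:
{"op": "servo_tool", "data": {"moves": "0 0 0.005 0 0 0; 0 0 0.02 0 0 0; 0 0 0.04 0 0 0; 0 0.02 0.05 0 0 0; -0.01 0.06 0.05 0 0 0; -0.01 0.10 0.05 0 0 0; -0.01 0.12 0.05 0 0 0; -0.01 0.12 0.05 0 0 0"}}

```text
t: 19.42
ee_pos: [551.7, 252.6, 260.6]
orientation: [-0.158, 2.145, -2.145]
ft_force: [1.2, -0.3, -0.6]
width: 20.0
```

Run:
```python
from h import *
np.set_printoptions(precision=2,suppress=True)
o=ctrl.get_obs();t=o['ee_pos'];print(o['t'],t,o['ft_force'],o['width'])
im=ctrl.get_image('wrist');save('w15',im)
C=cloud(im,o).reshape(-1,3);q=C[(C[:,2]>117)&(C[:,2]<134)&(C[:,1]>80)&(C[:,1]<190)&(C[:,0]>400)&(C[:,0]<540)]
r=cv2.minAreaRect(q[:,:2].astype(np.float32));print(len(q),r)
```

```text
19.425 [551.7  252.6  260.64] [ 1.15 -0.29 -0.65] 19.985982536497886
339 ((489.99249267578125, 132.75839233398438), (36.280738830566406, 12.264986038208008), 28.33304786682129)
```

View pics/w15.png

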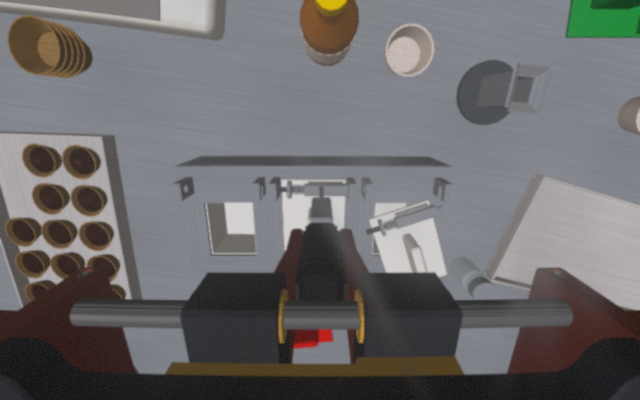

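Request:
{"op": "servo_tool", "data": {"moves": "-0.003 0.015 0 0 0 0; -0.006 0.03 0 0 0 0; -0.009 0.043 0 0 0 0; -0.009 0.043 -0.01 0 0 0; -0.009 0.043 -0.02 0 0 0; -0.009 0.043 -0.03 0 0 0; -0.009 0.043 -0.035 0 0 0; -0.009 0.043 -0.035 0 0 0"}}

```text
t: 20.48
ee_pos: [542.8, 293.9, 225.1]
orientation: [-0.156, 2.146, -2.147]
ft_force: [-0.5, -0.5, -0.9]
width: 20.0
```

Run:
```python
from h import *
np.set_printoptions(precision=2,suppress=True)
o=ctrl.get_obs();t=o['ee_pos'];print(o['t'],t,o['ft_force'],o['width'])
tip=np.array([t[0]+.9,t[1]+1.5,t[2]-118.7])
pts=[(tip+9*s*UX+6/2*q*UX+2*r*UY,(0,0,255)) for s in(-1,1) for q in (-1,1) for r in(-1,1)]
pts+=[(rail(53,29,100),(0,255,0)),(rail(53,39.5,100),(0,255,0))]
im=ctrl.get_image('wrist');overlay('w16',im,pts,(260,140,400,260),5,o);save('w16f',im)
im=ctrl.get_image('side');overlay('s16',im,pts,(230,220,330,320),7)
```

```text
20.475 [542.8  293.92 225.06] [-0.47 -0.53 -0.93] 20.03516064742108
```

View pics/w16.png

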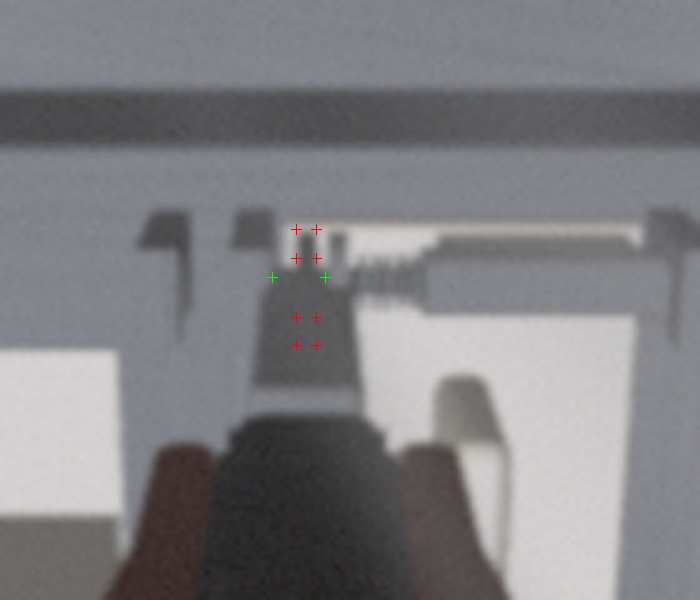

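View pics/s16.png

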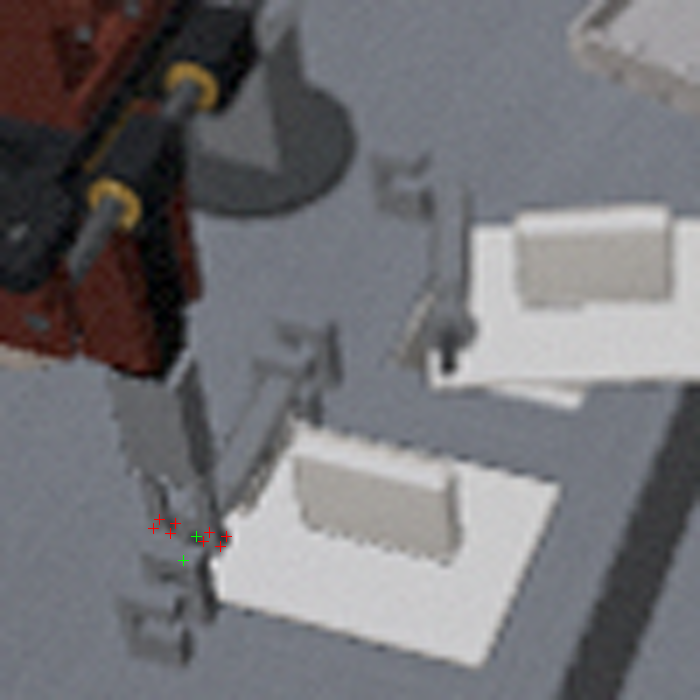

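View pics/w16f.png

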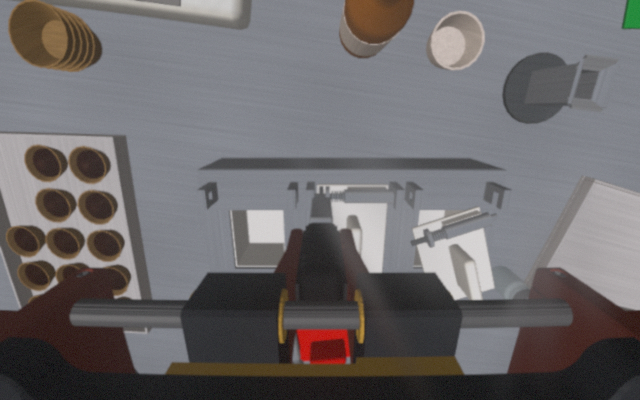

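Request:
{"op": "servo_tool", "data": {"moves": "0 0.0007 -0.002 0 0 0; 0 0.0007 -0.005 0 0 0; 0 0.0007 -0.008 0 0 0; 0 0.0007 -0.011 0 0 0; 0 0.0007 -0.014 0 0 0; 0 0.0007 -0.015 0 0 0; 0 0.0007 -0.015 0 0 0"}}

```text
t: 21.45
ee_pos: [542.9, 294.9, 210.6]
orientation: [-0.156, 2.146, -2.146]
ft_force: [-0.3, -0.2, -0.9]
width: 19.9
```

Run:
```python
from h import *
np.set_printoptions(precision=2,suppress=True)
o=ctrl.get_obs();t=o['ee_pos'];print(o['t'],t,o['ft_force'],o['width'])
im=ctrl.get_image('wrist');save('w17',im,(260,140,400,260),5)
```

```text
21.45 [542.91 294.95 210.58] [-0.33 -0.17 -0.87] 19.8696852268517
```

View pics/w17.png

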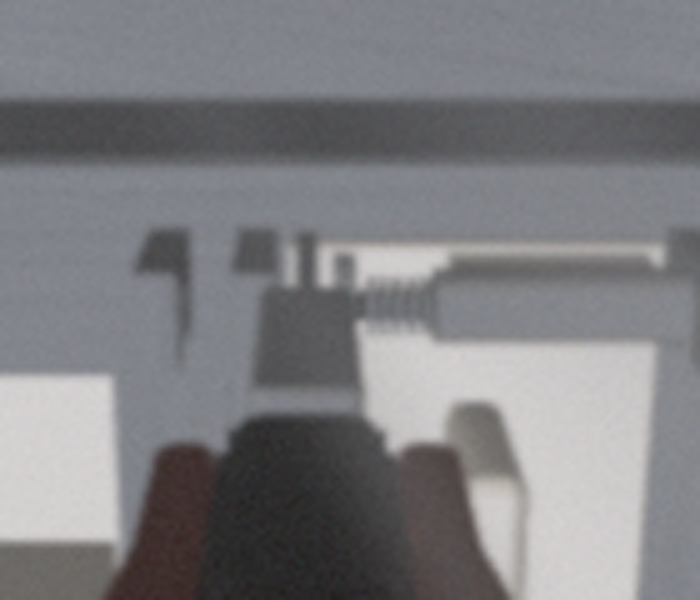

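Request:
{"op": "servo_tool", "data": {"moves": "0.0004 -0.003 0 0 0 0; 0.0007 -0.005 0 0 0 0; 0.001 -0.007 0 0 0 0; 0.0013 -0.009 0 0 0 0; 0.0016 -0.011 0 0 0 0; 0.0019 -0.013 0 0 0 0; 0.002 -0.0138 0 0 0 0; 0.002 -0.0138 0 0 0 0"}}

```text
t: 22.5
ee_pos: [545.0, 281.3, 210.8]
orientation: [-0.156, 2.147, -2.146]
ft_force: [-0.9, 4.2, -1.0]
width: 19.9
```

Run:
```python
from h import *
np.set_printoptions(precision=2,suppress=True)
o=ctrl.get_obs();t=o['ee_pos'];print(o['t'],t,o['ft_force'],o['width'])
im=ctrl.get_image('wrist');save('w18',im,(260,140,400,260),5)
```

```text
22.5 [544.98 281.31 210.78] [-0.89  4.22 -1.03] 19.862052579860002
```

View pics/w18.png

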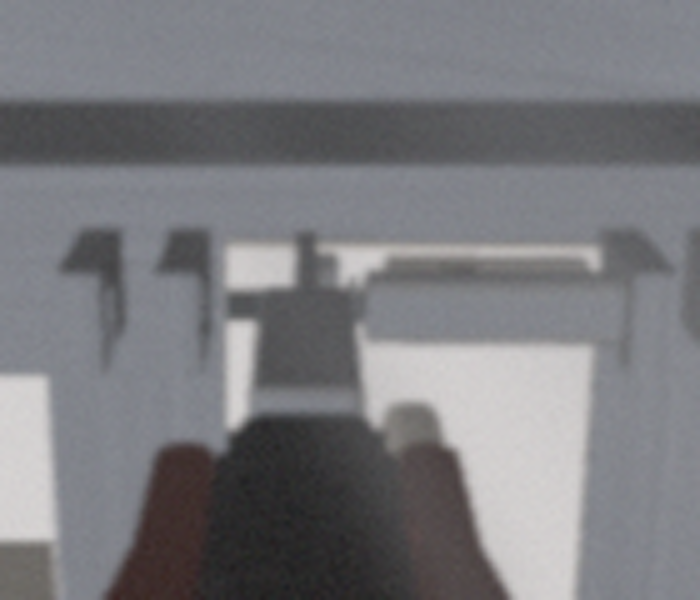

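Request:
{"op": "servo_tool", "data": {"moves": "-0.003 -0.0004 0 0 0 0; -0.006 -0.0009 0 0 0 0; -0.009 -0.0013 0 0 0 0; -0.012 -0.0018 0 0 0 0; -0.015 -0.0022 0 0 0 0; -0.018 -0.0026 0 0 0 0; -0.018 -0.0026 0 0 0 0"}}

```text
t: 23.42
ee_pos: [526.5, 278.5, 210.7]
orientation: [-0.157, 2.146, -2.147]
ft_force: [-1.2, 5.0, -0.3]
width: 20.3
```

Run:
```python
from h import *
np.set_printoptions(precision=2,suppress=True)
o=ctrl.get_obs();t=o['ee_pos'];print(o['t'],t,o['ft_force'],o['width'])
im=ctrl.get_image('wrist');save('w19',im,(240,140,440,290),4)
im=ctrl.get_image('side');save('s19',im,(230,200,350,300),6)
```

```text
23.425 [526.5  278.54 210.71] [-1.23  4.97 -0.25] 20.289128181021745
```

View pics/w19.png

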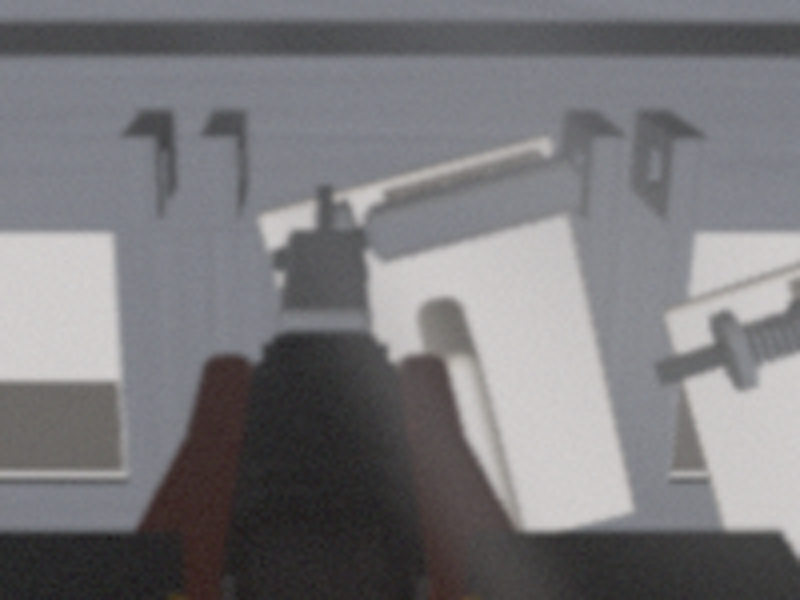

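View pics/s19.png

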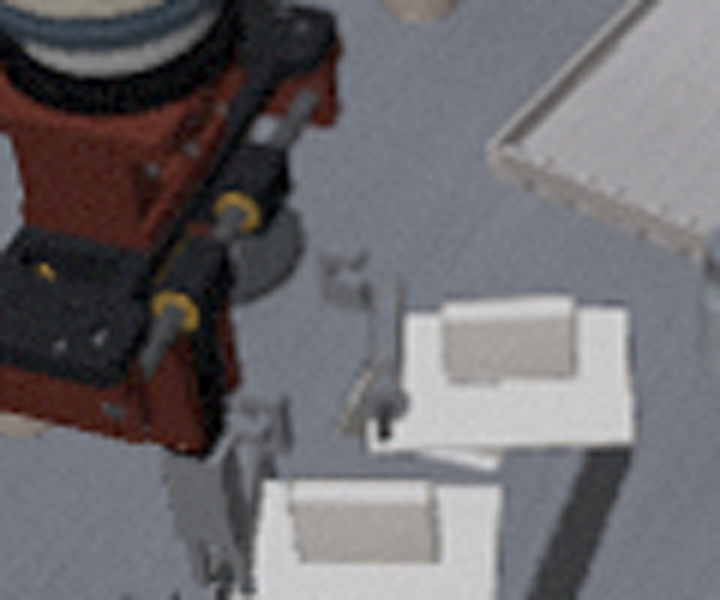

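Request:
{"op": "servo_tool", "data": {"moves": "-0.001 0.002 0 0 0 0; -0.002 0.004 0 0 0 0; -0.003 0.006 0 0 0 0; -0.004 0.008 0 0 0 0; -0.0045 0.010 0 0 0 0; -0.0045 0.0105 0 0 0 0; -0.0045 0.0105 0.002 0 0 0; -0.0045 0.0105 0.005 0 0 0"}}

```text
t: 24.52
ee_pos: [522.3, 288.8, 215.5]
orientation: [-0.156, 2.146, -2.147]
ft_force: [-1.2, 1.5, -1.8]
width: 20.1
```

Request:
{"op": "servo_tool", "data": {"moves": "0 0 0.01 0 0 0; 0 0 0.025 0 0 0; 0 0 0.045 0 0 0; 0 0 0.045 0 0 0; 0 0 0.045 0 0 0"}}

```text
t: 25.15
ee_pos: [522.3, 288.8, 260.7]
orientation: [-0.156, 2.146, -2.146]
ft_force: [-1.1, -0.1, -2.2]
width: 19.9
```

Run:
```python
from h import *
np.set_printoptions(precision=2,suppress=True)
o=ctrl.get_obs();t=o['ee_pos'];print(o['t'],t,o['ft_force'],o['width'])
im=ctrl.get_image('wrist');save('w20',im)
C=cloud(im,o).reshape(-1,3)
for ylo,yhi in((200,300),(80,190)):
    q=C[(C[:,2]>117)&(C[:,2]<134)&(C[:,1]>ylo)&(C[:,1]<yhi)&(C[:,0]>400)&(C[:,0]<515)]
    print(len(q),cv2.minAreaRect(q[:,:2].astype(np.float32)))
```

```text
25.15 [522.32 288.85 260.68] [-1.08 -0.13 -2.24] 19.913024151190697
533 ((488.2449645996094, 239.020263671875), (55.18653106689453, 12.021414756774902), 24.479928970336914)
580 ((480.9681701660156, 128.53541564941406), (57.225460052490234, 12.607547760009766), 28.062864303588867)
```

View pics/w20.png

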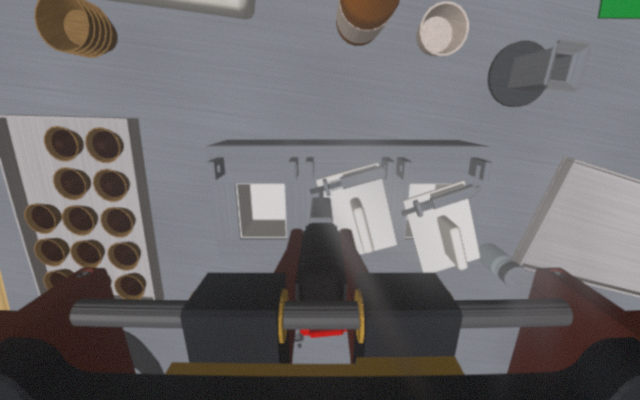

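Request:
{"op": "servo_tool", "data": {"moves": "0.01 -0.012 0 0 0 0; 0.025 -0.03 0 0 0 0; 0.04 -0.047 0 0 0 0; 0.0455 -0.0525 0 0 0 0; 0.0455 -0.0525 -0.005 0 0 0; 0.0455 -0.0525 -0.015 0 0 0; 0.0455 -0.0525 -0.02 0 0 0; 0.0455 -0.0525 -0.02 0 0 0"}}

```text
t: 26.2
ee_pos: [567.3, 236.8, 239.9]
orientation: [-0.158, 2.146, -2.147]
ft_force: [0.3, 0.6, -2.1]
width: 19.6
```

Run:
```python
from h import *
np.set_printoptions(precision=2,suppress=True)
o=ctrl.get_obs();t=o['ee_pos'];print(o['t'],t,o['ft_force'],o['width'])
b=np.radians(24.5);vx=np.array([np.cos(b),np.sin(b),0]);vy=np.array([-np.sin(b),np.cos(b),0]);L=np.array([488.2,239.0,80])
tip=np.array([t[0]+.9,t[1]+1.5,t[2]-118.7])
pts=[(tip+9*s*UX+6/2*q*UX+2*r*UY,(0,0,255)) for s in(-1,1) for q in (-1,1) for r in(-1,1)]
pts+=[(L+x*vx+y*vy+z*UZ,(0,255,0)) for x,y,z in[(60,-38,5),(60,38,5),(52,-38,20),(52,-46,20),(57,-32,20)]]
im=ctrl.get_image('wrist');overlay('w21',im,pts,(240,140,440,290),4,o)
q=tip-9*UX-L;print(q@vx,q@vy)
```

```text
26.2 [567.29 236.85 239.9 ] [ 0.31  0.59 -2.13] 19.613213483727765
63.86832234616095 -31.259915730338104
```

View pics/w21.png

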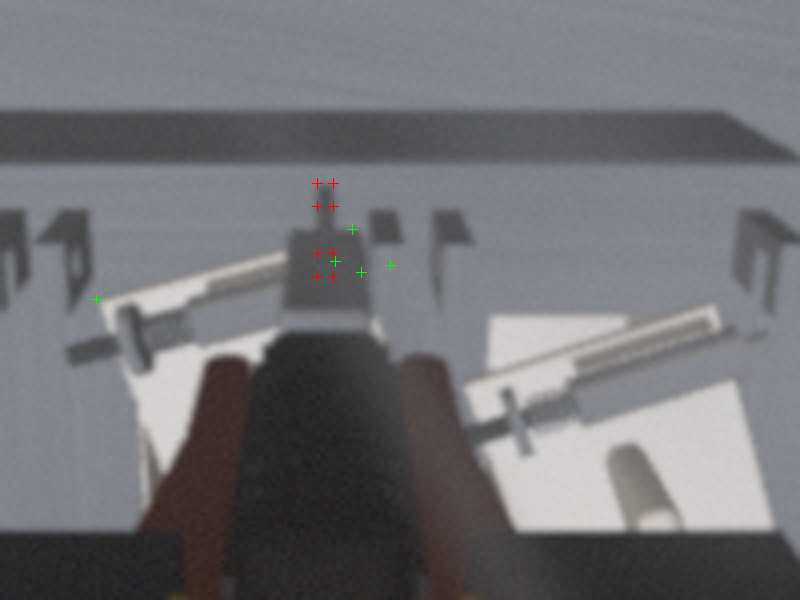

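Request:
{"op": "servo_tool", "data": {"moves": "0 0 -0.006 0 0 0; 0 0 -0.012 0 0 0; 0 0 -0.018 0 0 0; 0 0 -0.022 0 0 0; 0 0 -0.026 0 0 0; 0 0 -0.029 0 0 0; 0 0 -0.03 0 0 0; 0 0 -0.03 0 0 0"}}

```text
t: 27.25
ee_pos: [568.0, 236.6, 210.7]
orientation: [-0.156, 2.146, -2.146]
ft_force: [0.4, 0.1, -0.9]
width: 20.1
```

Request:
{"op": "servo_tool", "data": {"moves": "-0.003 -0.0004 0 0 0 0; -0.006 -0.0009 0 0 0 0; -0.009 -0.0013 0 0 0 0; -0.012 -0.0017 0 0 0 0; -0.015 -0.0021 0 0 0 0; -0.018 -0.0025 0 0 0 0; -0.021 -0.003 0 0 0 0; -0.023 -0.0033 0 0 0 0"}}

```text
t: 28.25
ee_pos: [544.8, 233.3, 210.7]
orientation: [-0.156, 2.146, -2.146]
ft_force: [1.0, -0.2, -0.6]
width: 19.5
```

Request:
{"op": "servo_tool", "data": {"moves": "0.003 0 0 0 0 0; 0.006 0.001 0.01 0 0 0; 0.006 0.001 0.03 0 0 0; 0.006 0.001 0.05 0 0 0; 0.006 0.001 0.06 0 0 0; 0.006 0.001 0.06 0 0 0"}}

```text
t: 29.0
ee_pos: [551.3, 234.4, 271.5]
orientation: [-0.154, 2.146, -2.145]
ft_force: [-0.1, -0.5, -1.5]
width: 19.8
```

Run:
```python
from h import *
np.set_printoptions(precision=2,suppress=True)
o=ctrl.get_obs();t=o['ee_pos'];print(o['t'],t,o['ft_force'],o['width'])
im=ctrl.get_image('wrist');save('w22',im)
im=ctrl.get_image('side');save('s22',im,(220,130,380,330),4)
```

```text
29.0 [551.35 234.42 271.53] [-0.07 -0.51 -1.49] 19.75544303619844
```

View pics/w22.png

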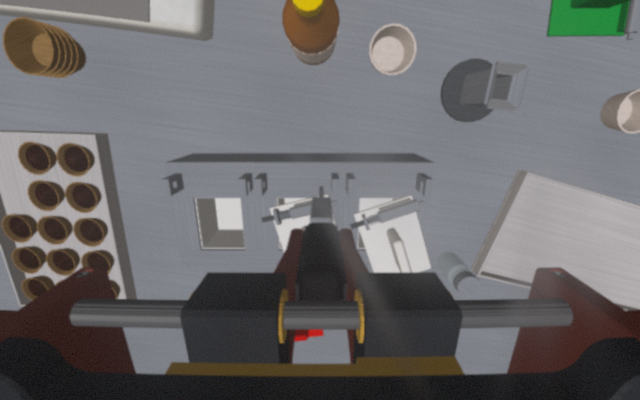

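View pics/s22.png

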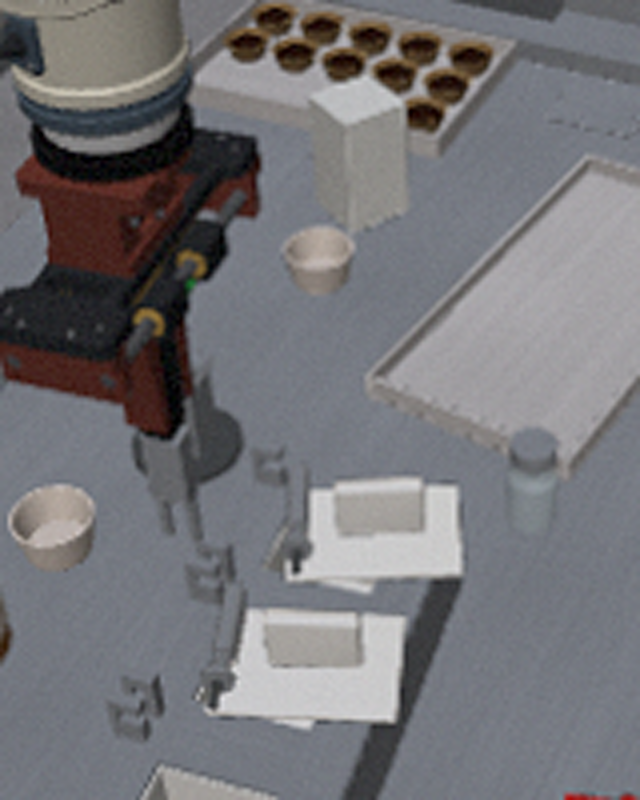

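Request:
{"op": "servo_tool", "data": {"moves": "0.02 -0.03 0 0 0 -1; 0.05 -0.07 0 0 0 -2; 0.08 -0.11 0 0 0 -3; 0.105 -0.15 0 0 0 -4; 0.125 -0.175 0 0 0 -4.5; 0.139 -0.192 0 0 0 -4.5; 0.139 -0.192 0 0 0 -4.5; 0.139 -0.192 0 0 0 -4.5"}}

```text
t: 30.1
ee_pos: [689.2, 43.2, 270.2]
orientation: [-0.075, 2.188, -2.187]
ft_force: [0.0, 1.0, -1.1]
width: 20.1
```

Run:
```python
from h import *
np.set_printoptions(precision=2,suppress=True)
o=ctrl.get_obs();t=o['ee_pos'];print(o['t'],t,o['ft_force'],o['width'])
Rm=R.from_rotvec(o['orientation']).as_matrix();print(np.degrees(np.arctan2(Rm[0,2],-Rm[1,2])))
tip=np.array([t[0]+.9,t[1],t[2]-118.7])
im=ctrl.get_image('wrist');save('w23',im,(250,100,410,240),5)
im=ctrl.get_image('top');save('t23',im,(250,110,330,190),8)
im=ctrl.get_image('side');save('s23',im,(220,150,320,270),6)
```

```text
30.1 [689.22  43.16 270.22] [ 0.03  1.04 -1.12] 20.112153953956767
3.841126337484004
```

View pics/w23.png

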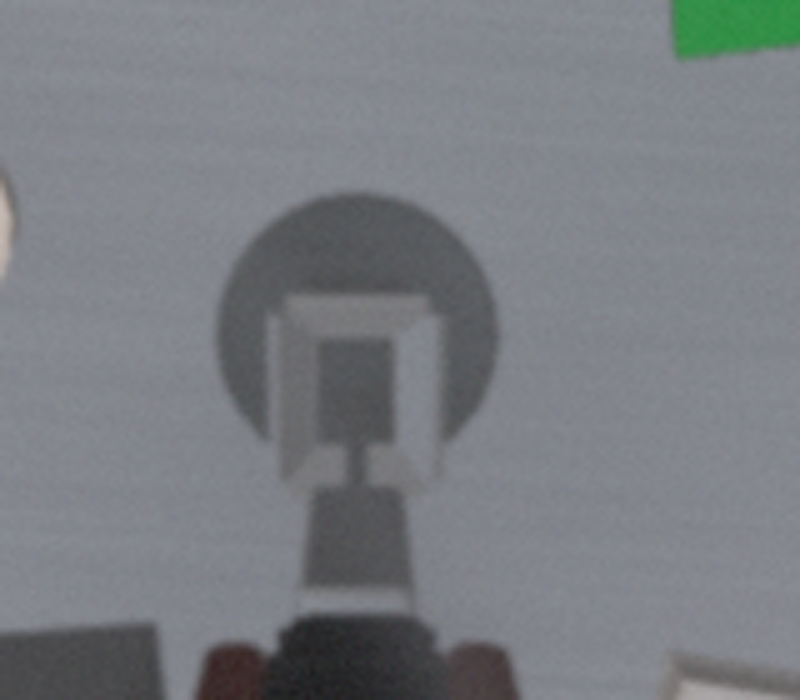

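View pics/s23.png

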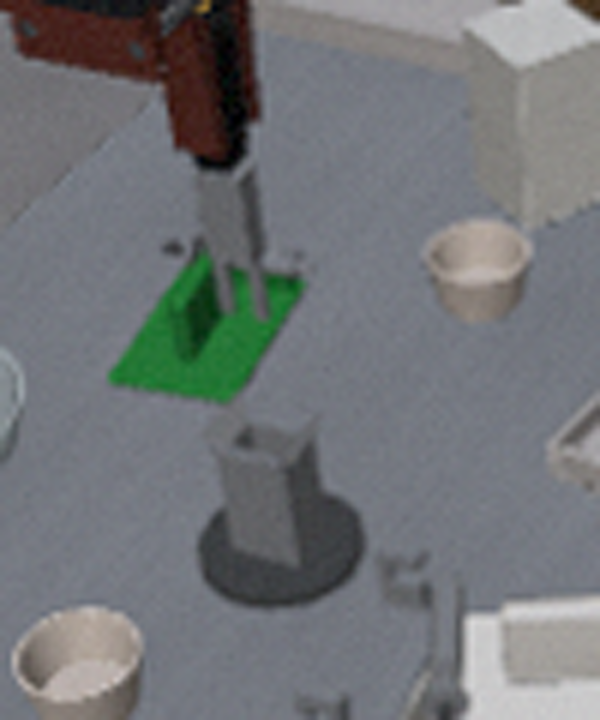

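Request:
{"op": "servo_tool", "data": {"moves": "0 0 -0.01 0 0 0; 0 0 -0.03 0 0 0; 0 0 -0.045 0 0 0; 0 0 -0.055 0 0 0; 0 0 -0.06 0 0 0; 0 0 -0.06 0 0 0; 0 0 -0.06 0 0 0"}}

```text
t: 31.12
ee_pos: [690.4, 42.3, 211.3]
orientation: [-0.071, 2.187, -2.187]
ft_force: [-0.1, 0.8, -1.5]
width: 20.1
```

Run:
```python
from h import *
np.set_printoptions(precision=2,suppress=True)
o=ctrl.get_obs();t=o['ee_pos'];print(o['t'],t,o['ft_force'],o['width'])
im=ctrl.get_image('wrist');save('w24',im,(250,100,410,240),5)
im=ctrl.get_image('side');save('s24',im,(220,150,320,270),6)
```

```text
31.125 [690.36  42.25 211.29] [-0.1   0.75 -1.5 ] 20.087473946023454
```

View pics/w24.png

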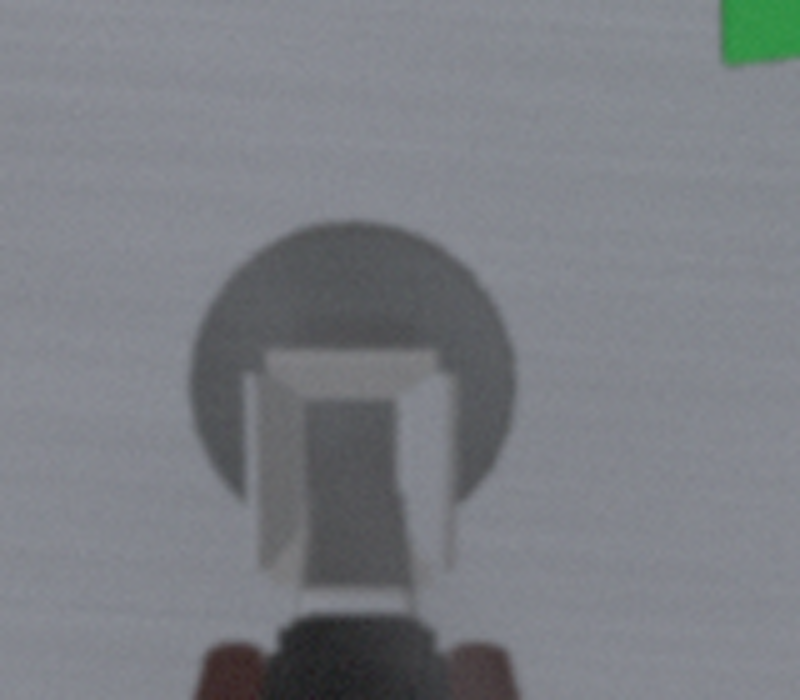

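View pics/s24.png

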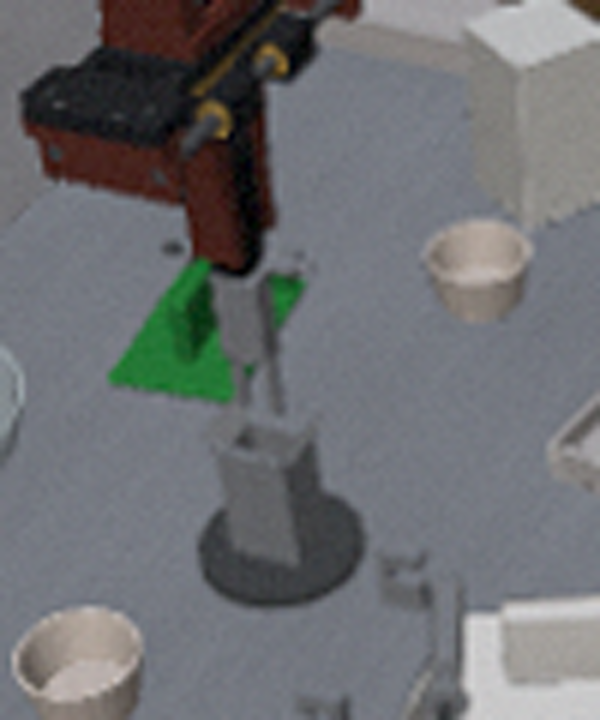

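Request:
{"op": "servo_tool", "data": {"moves": "0 0.0005 -0.01 0 0 0; 0 0.0005 -0.02 0 0 0; 0 0.0005 -0.03 0 0 0; 0 0.0005 -0.037 0 0 0; 0 0.0005 -0.043 0 0 0; 0 0.0005 -0.048 0 0 0; 0 0.0005 -0.05 0 0 0; 0 0.0005 -0.05 0 0 0"}}

```text
t: 32.22
ee_pos: [690.0, 42.8, 160.7]
orientation: [-0.073, 2.188, -2.188]
ft_force: [-0.9, 0.1, -2.0]
width: 20.3
```

Request:
{"op": "servo_tool", "data": {"moves": "0 0 -0.005 0 0 0; 0 0 -0.01 0 0 0; 0 0 -0.015 0 0 0; 0 0 -0.019 0 0 0; 0 0 -0.022 0 0 0; 0 0 -0.025 0 0 0; 0 0 -0.025 0 0 0; 0 0 -0.025 0 0 0"}}

```text
t: 33.22
ee_pos: [690.0, 42.8, 135.8]
orientation: [-0.072, 2.188, -2.188]
ft_force: [-0.2, -0.2, -1.4]
width: 20.0
```

Request:
{"op": "servo_tool", "data": {"moves": "0 0 -0.003 0 0 0; 0 0 -0.005 0 0 0; 0 0 -0.007 0 0 0; 0 0 -0.008 0 0 0; 0 0 -0.0088 0 0 0; 0 0 -0.0092 0 0 0; 0 0 -0.0092 0 0 0"}}

```text
t: 34.1
ee_pos: [690.0, 42.8, 126.7]
orientation: [-0.072, 2.188, -2.188]
ft_force: [-0.3, -0.2, -0.2]
width: 20.2
```

Contact (weight off the tool). Open, then check.

Request:
{"op": "servo_tool", "data": {"moves": "0 0 0 0 0 0; 0 0 0 0 0 0; 0 0 0 0 0 0; 0 0 0 0 0 0; 0 0 0 0 0 0; 0 0 0 0 0 0", "hand": 0}}

```text
t: 34.85
ee_pos: [689.9, 42.8, 126.5]
orientation: [-0.073, 2.188, -2.188]
ft_force: [0.1, -1.0, 0.3]
width: 76.4
```

Request:
{"op": "servo_tool", "data": {"moves": "0 0 0.02 0 0 0; 0 0 0.06 0 0 0; 0 0 0.10 0 0 0; 0 0 0.13 0 0 0; 0 0 0.13 0 0 0; 0 0 0.13 0 0 0"}}

```text
t: 35.6
ee_pos: [689.4, 42.7, 256.2]
orientation: [-0.073, 2.188, -2.188]
ft_force: [-0.4, 0.6, -0.1]
width: 88.0
```

Run:
```python
from h import *
np.set_printoptions(precision=2,suppress=True)
o=ctrl.get_obs();t=o['ee_pos'];print(o['t'],t,o['ft_force'],o['width'])
im=ctrl.get_image('wrist');save('w25',im)
m=cloud(im,o).reshape(-1,3)
near=(abs(m[:,0]-691)<40)&(abs(m[:,1]-45)<40)
for lo,hi in((150,165),(70,90)):
    q=m[near&(m[:,2]>lo)&(m[:,2]<hi)];print(lo,len(q),np.median(q[:,2]),cv2.minAreaRect(q[:,:2].astype(np.float32)))
```

```text
35.6 [689.45  42.75 256.23] [-0.36  0.64 -0.07] 88.04129094430691
150 452 157.8171304464251 ((691.5022583007812, 41.82957458496094), (19.704540252685547, 19.48324966430664), 3.881605863571167)
70 893 81.35716063441254 ((692.0410766601562, 45.601932525634766), (49.657020568847656, 42.78357696533203), 5.064619064331055)
```

View pics/w25.png

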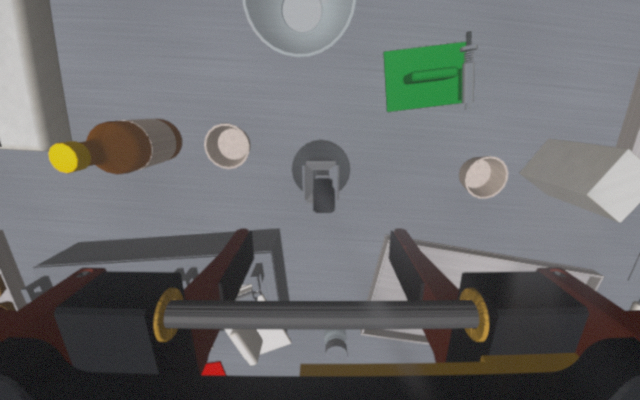

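Request:
{"op": "servo_tool", "data": {"moves": "-0.02 -0.01 0.02 0 0 0; -0.05 -0.02 0.04 0 0 0; -0.08 -0.04 0.06 0 0 0; -0.11 -0.055 0.08 0 0 0; -0.13 -0.065 0.10 0 0 0; -0.13 -0.065 0.10 0 0 0; -0.13 -0.065 0.10 0 0 0"}}

```text
t: 36.52
ee_pos: [560.0, -22.0, 355.2]
orientation: [-0.074, 2.189, -2.188]
ft_force: [1.0, 1.1, -0.0]
width: 87.9
```

```bash
cat >> h.py <<'E'
def fins(im,o,boxes):
    m=cloud(im,o).reshape(-1,3)
    for x0,x1,y0,y1,z0,z1 in boxes:
        q=m[(m[:,0]>x0)&(m[:,0]<x1)&(m[:,1]>y0)&(m[:,1]<y1)&(m[:,2]>z0)&(m[:,2]<z1)]
        if len(q)>10: print(len(q),np.median(q[:,2]).round(1),[np.round(k,1) for k in cv2.minAreaRect(q[:,:2].astype(np.float32))])
E
python3 - <<'E'
from h import *
np.set_printoptions(precision=2,suppress=True)
o=ctrl.get_obs();t=o['ee_pos'];print(o['t'],t,o['ft_force'],o['width'])
im=ctrl.get_image('wrist');save('w26',im);np.savez('w26.npz',o=o,im=im)
fins(im,o,[(400,540,80,185,117,134),(400,520,190,290,117,134),(350,620,-460,-40,15,26),(350,620,-460,-40,10,30)])
im=ctrl.get_image('top');save('t26',im,(170,60,490,260),2.5)
m=cloud(im).reshape(-1,3);q=m[(m[:,0]>350)&(m[:,0]<620)&(m[:,1]>-460)&(m[:,1]<-45)&(m[:,2]>9)&(m[:,2]<30)];print(len(q),cv2.minAreaRect(q[:,:2].astype(np.float32)))
E
```

```text
36.525 [560.03 -21.99 355.15] [ 1.01  1.09 -0.01] 87.85187607910335
380 126.5 [array([481.5, 127.1]), array([55.9, 12. ]), np.float64(28.9)]
437 126.4 [array([467.9, 236.5]), array([56.3, 13. ]), np.float64(22.8)]
1663 21.7 [array([ 484.8, -233.1]), array([368.1, 180.7]), np.float64(82.9)]
2082 21.1 [array([ 484.8, -233. ]), array([368.3, 180.7]), np.float64(82.9)]
554 ((500.248779296875, -241.16854858398438), (272.464111328125, 374.4360046386719), 5.352873802185059)
```

View pics/w26.png

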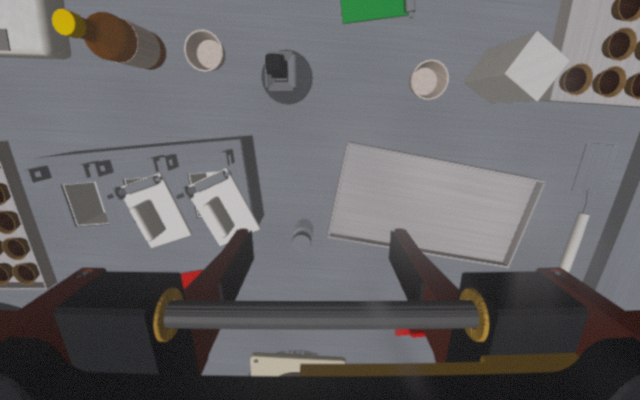

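View pics/t26.png

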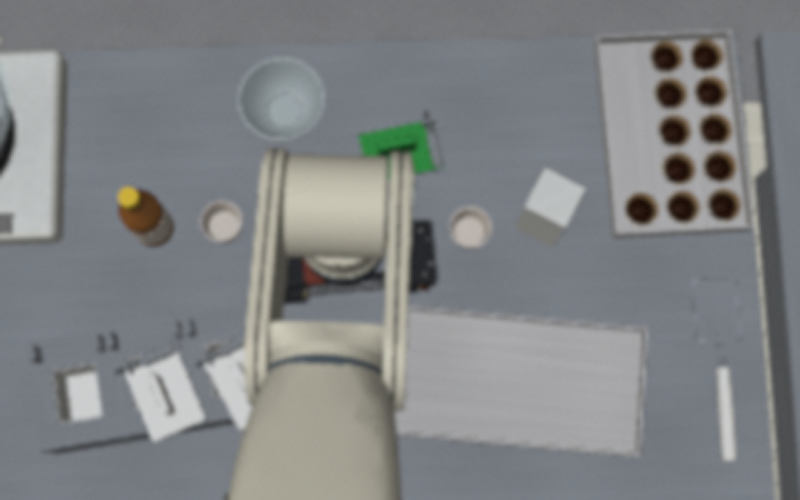

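Request:
{"op": "servo_tool", "data": {"moves": "-0.012 0.025 -0.02 0 0 5; -0.028 0.055 -0.04 0 0 10; -0.044 0.085 -0.07 0 0 15; -0.06 0.115 -0.10 0 0 20; -0.0715 0.138 -0.13 0 0 24; -0.0785 0.149 -0.15 0 0 25; -0.0785 0.149 -0.15 0 0 25; -0.0785 0.149 -0.15 0 0 25", "hand": 110}}

```text
t: 37.62
ee_pos: [482.2, 126.8, 206.7]
orientation: [-0.498, 1.94, -1.94]
ft_force: [-0.2, -0.5, -0.3]
width: 49.8
```

Run:
```python
from h import *
np.set_printoptions(precision=2,suppress=True)
o=ctrl.get_obs();t=o['ee_pos'];print(o['t'],t,o['ft_force'],o['width'])
Rm=R.from_rotvec(o['orientation']).as_matrix();print(np.degrees(np.arctan2(Rm[0,2],-Rm[1,2])))
im=ctrl.get_image('wrist');save('w27',im)
fins(im,o,[(400,540,80,185,117,134)])
```

```text
37.625 [482.2  126.83 206.7 ] [-0.2  -0.52 -0.25] 49.81354060140544
28.798514446335602
847 126.8 [array([481.4, 128.6]), array([54.9, 11.9]), np.float64(27.6)]
```

View pics/w27.png

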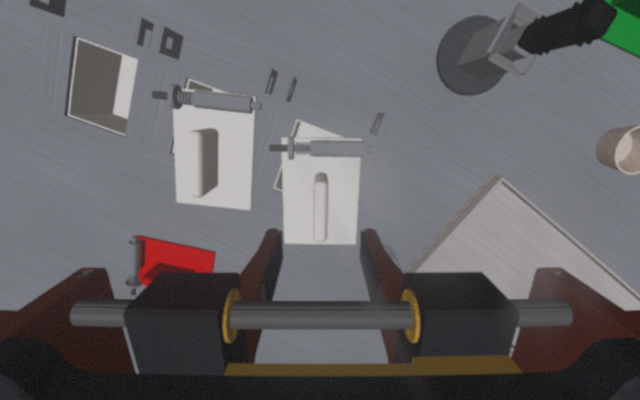

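Request:
{"op": "servo_tool", "data": {"moves": "-0.0005 0.001 -0.015 0 0 0; -0.0005 0.001 -0.03 0 0 0; -0.0005 0.001 -0.045 0 0 0; -0.0005 0.001 -0.055 0 0 0; -0.0005 0.001 -0.055 0 0 0; -0.0005 0.001 -0.055 0 0 0"}}

```text
t: 38.42
ee_pos: [481.2, 127.8, 151.6]
orientation: [-0.498, 1.94, -1.94]
ft_force: [0.4, -0.8, -0.7]
width: 50.1
```

Run:
```python
from h import *
np.set_printoptions(precision=2,suppress=True)
o=ctrl.get_obs();t=o['ee_pos'];print(o['t'],t,o['ft_force'],o['width'])
im=ctrl.get_image('wrist');save('w28',im,(220,120,420,290),4)
fins(im,o,[(400,540,80,185,117,134)])
```

```text
38.425 [481.19 127.85 151.63] [ 0.4  -0.78 -0.74] 50.085680458092845
1405 126.9 [array([485.5, 131. ]), array([52.8, 55.9]), np.float64(70.6)]
```

View pics/w28.png

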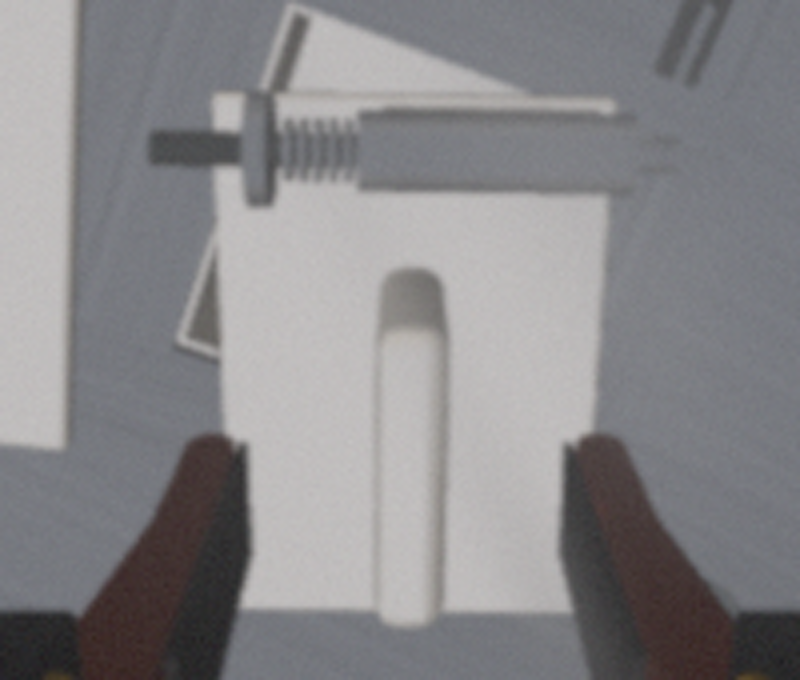

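Request:
{"op": "servo_tool", "data": {"moves": "0.0003 -0.0006 -0.01 0 0 0; 0.0003 -0.0006 -0.02 0 0 0; 0.0003 -0.0006 -0.03 0 0 0; 0.0003 -0.0006 -0.036 0 0 0; 0.0003 -0.0006 -0.04 0 0 0; 0.0003 -0.0006 -0.042 0 0 0; 0.0003 -0.0006 -0.042 0 0 0"}}

```text
t: 39.35
ee_pos: [481.3, 127.2, 109.5]
orientation: [-0.498, 1.94, -1.94]
ft_force: [-0.7, -1.4, -0.1]
width: 49.9
```

Request:
{"op": "servo_tool", "data": {"moves": "0 0 0 0 0 0; 0 0 0 0 0 0; 0 0 0 0 0 0; 0 0 0 0 0 0; 0 0 0 0 0 0; 0 0 0 0 0 0; 0 0 0 0 0 0; 0 0 0 0 0 0", "hand": 230}}

```text
t: 40.35
ee_pos: [481.3, 127.2, 109.5]
orientation: [-0.498, 1.94, -1.94]
ft_force: [-0.6, -0.2, 3.0]
width: 11.7
```

Request:
{"op": "servo_tool", "data": {"moves": "0 0 0.002 0 0 0; 0 0 0.006 0 0 0; 0 0 0.015 0 0 0; 0 0 0.03 0 0 0; 0 0 0.05 0 0 0; 0 0 0.07 0 0 0; 0 0 0.08 0 0 0; 0 0 0.08 0 0 0"}}

```text
t: 41.35
ee_pos: [481.7, 127.3, 190.5]
orientation: [-0.496, 1.939, -1.939]
ft_force: [0.3, -0.1, -2.5]
width: 11.8
```

Run:
```python
from h import *
np.set_printoptions(precision=2,suppress=True)
o=ctrl.get_obs();t=o['ee_pos'];print(o['t'],t,o['ft_force'],o['width'])
im=ctrl.get_image('wrist');save('w29',im)
```

```text
41.35 [481.71 127.28 190.46] [ 0.28 -0.12 -2.48] 11.764735788351567
```

View pics/w29.png

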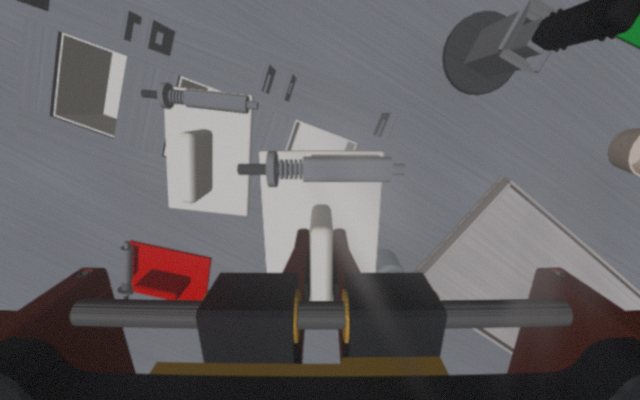

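Request:
{"op": "servo_tool", "data": {"moves": "0 -0.015 0.005 0 0 -2; 0 -0.045 0.01 0 0 -5; 0 -0.08 0.01 0 0 -9; 0 -0.12 0.01 0 0 -13; 0 -0.16 0.01 0 0 -17; 0 -0.195 0.01 0 0 -20; 0 -0.215 0.01 0 0 -22; 0 -0.22 0.01 0 0 -22"}}

```text
t: 42.4
ee_pos: [480.6, -94.4, 199.1]
orientation: [-0.127, 2.162, -2.162]
ft_force: [0.0, 0.6, -1.5]
width: 12.0
```

Request:
{"op": "servo_tool", "data": {"moves": "-0.002 -0.015 0 0 0 -2; -0.004 -0.045 0 0 0 -4; -0.006 -0.08 0 0 0 -7; -0.008 -0.12 0 0 0 -10; -0.009 -0.155 0 0 0 -13; -0.009 -0.18 0 0 0 -13.9; -0.009 -0.193 0 0 0 -13.9; -0.009 -0.193 0 0 0 -13.9"}}

```text
t: 43.4
ee_pos: [472.1, -286.0, 199.3]
orientation: [-0.134, -2.157, 2.157]
ft_force: [0.6, 0.2, -2.2]
width: 12.0
```

Run:
```python
from h import *
np.set_printoptions(precision=2,suppress=True)
o=ctrl.get_obs();t=o['ee_pos'];print(o['t'],t,o['ft_force'],o['width'])
Rm=R.from_rotvec(o['orientation']).as_matrix();print(np.degrees(np.arctan2(Rm[0,2],-Rm[1,2])))
im=ctrl.get_image('wrist');save('w30',im)
fins(im,o,[(350,620,-480,-40,13,28)])
im=ctrl.get_image('side');save('s30',im,(220,100,460,260),3)
```

```text
43.4 [ 472.08 -286.02  199.29] [ 0.64  0.2  -2.21] 11.972768484838781
-7.138143080867975
4321 21.7 [array([ 484.5, -233.2]), array([367.3, 180.5]), np.float64(83.4)]
```

View pics/w30.png

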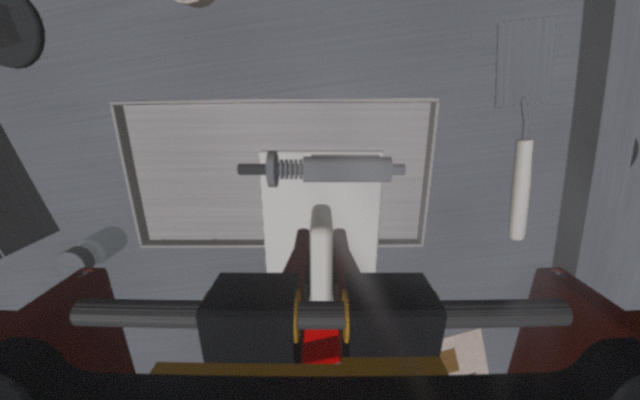

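View pics/s30.png

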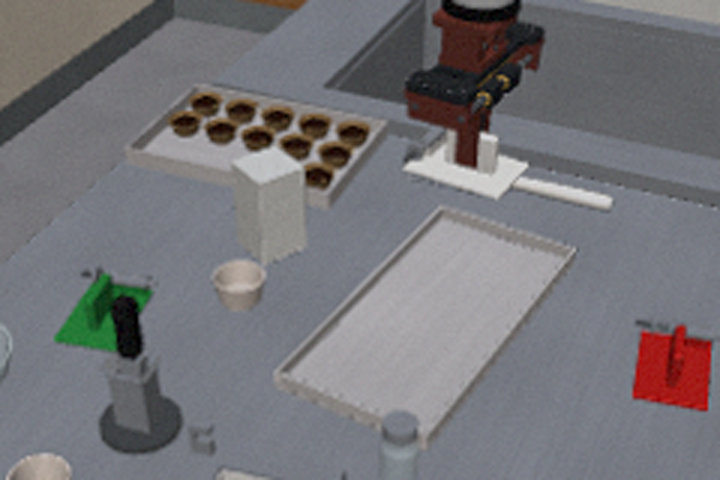

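Request:
{"op": "servo_tool", "data": {"moves": "0.001 0 -0.015 0 0 0; 0.001 0 -0.045 0 0 0; 0.001 0 -0.08 0 0 0; 0.001 0 -0.11 0 0 0; 0.001 0 -0.135 0 0 0; 0.001 0 -0.147 0 0 0; 0.001 0 -0.152 0 0 0; 0.001 0 -0.152 0 0 0"}}

```text
t: 44.5
ee_pos: [473.5, -285.8, 47.7]
orientation: [-0.134, -2.158, 2.158]
ft_force: [1.1, 0.2, -1.6]
width: 11.7
```

Request:
{"op": "servo_tool", "data": {"moves": "0 0 -0.003 0 0 0; 0 0 -0.006 0 0 0; 0 0 -0.008 0 0 0; 0 0 -0.010 0 0 0; 0 0 -0.011 0 0 0; 0 0 -0.012 0 0 0; 0 0 -0.0125 0 0 0; 0 0 -0.0125 0 0 0"}}

```text
t: 45.5
ee_pos: [473.2, -285.8, 35.0]
orientation: [-0.134, -2.157, 2.157]
ft_force: [-0.5, -0.1, -1.2]
width: 11.8
```

Request:
{"op": "servo_tool", "data": {"moves": "0 0 -0.0005 0 0 0; 0 0 -0.001 0 0 0; 0 0 -0.0013 0 0 0; 0 0 -0.0013 0 0 0"}}

```text
t: 46.0
ee_pos: [473.2, -285.8, 33.6]
orientation: [-0.134, -2.157, 2.157]
ft_force: [-0.3, 0.4, -2.0]
width: 11.9
```

Run:
```python
from h import *
np.set_printoptions(precision=2,suppress=True)
o=ctrl.get_obs();t=o['ee_pos'];print(o['t'],t,o['ft_force'],o['moment'],o['width'])
im=ctrl.get_image('wrist');save('w31',im)
im=ctrl.get_image('side');save('s31',im,(300,120,430,220),6)
```

```text
46.0 [ 473.22 -285.82   33.64] [-0.27  0.35 -1.97] [ 0.08 -0.03  0.01] 11.858567898926069
```

View pics/w31.png

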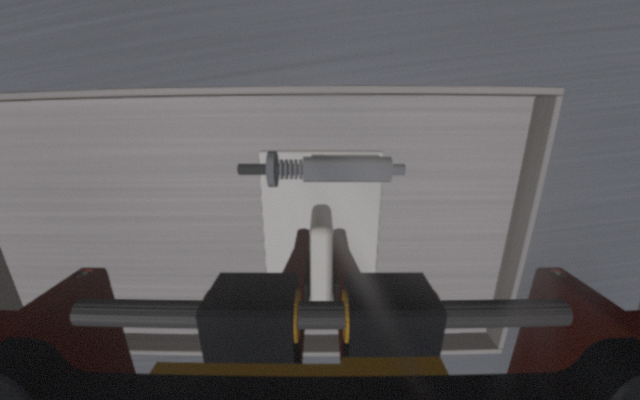

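View pics/s31.png

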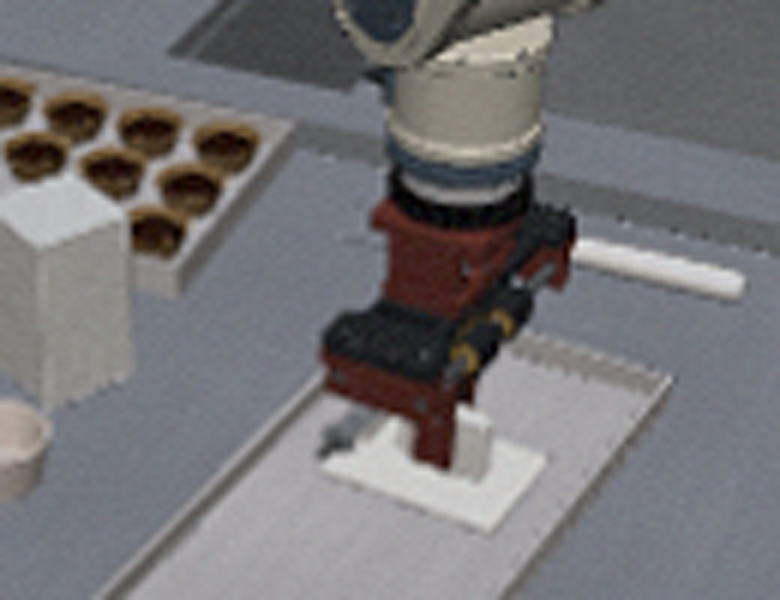

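Request:
{"op": "servo_tool", "data": {"moves": "0 0 -0.0004 0 0 0; 0 0 -0.0008 0 0 0; 0 0 -0.001 0 0 0; 0 0 -0.001 0 0 0"}}

```text
t: 46.6
ee_pos: [473.3, -285.8, 33.5]
orientation: [-0.134, -2.157, 2.158]
ft_force: [-2.3, 1.3, 8.5]
width: 11.6
```

Request:
{"op": "servo_tool", "data": {"moves": "0 0 0.0006 0 0 0; 0 0 0.0006 0 0 0"}}

```text
t: 46.85
ee_pos: [473.3, -285.9, 33.6]
orientation: [-0.134, -2.157, 2.158]
ft_force: [-1.2, 1.2, 5.6]
width: 11.5
```

Request:
{"op": "servo_tool", "data": {"moves": "0 0 0 0 0 0; 0 0 0 0 0 0; 0 0 0 0 0 0; 0 0 0 0 0 0; 0 0 0.01 0 0 0; 0 0 0.03 0 0 0; 0 0 0.07 0 0 0; 0 0 0.12 0 0 0", "hand": 130}}

```text
t: 47.85
ee_pos: [472.7, -285.5, 154.3]
orientation: [-0.132, -2.158, 2.156]
ft_force: [1.1, -0.1, 0.2]
width: 43.0
```

Run:
```python
from h import *
np.set_printoptions(precision=2,suppress=True)
o=ctrl.get_obs();t=o['ee_pos'];print(o['t'],t,o['ft_force'],o['moment'],o['width'])
im=ctrl.get_image('wrist');save('w32',im)
```

```text
47.85 [ 472.66 -285.48  154.35] [ 1.15 -0.07  0.18] [ 0.01  0.05 -0.03] 42.99786193668109
```

View pics/w32.png

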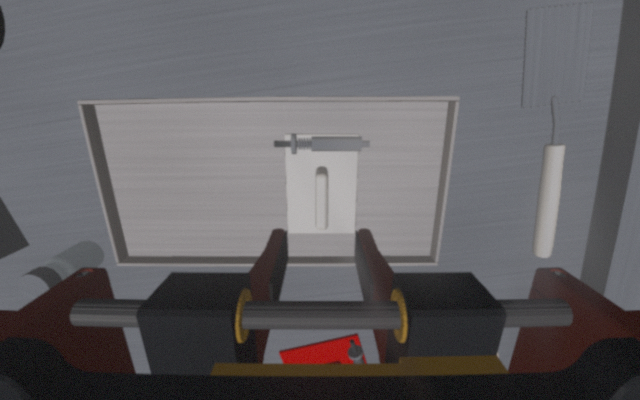

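Request:
{"op": "servo_tool", "data": {"moves": "0 0.02 0.03 0 0 2; 0 0.05 0.055 0 0 4; 0 0.09 0.055 0 0 6; 0 0.14 0.055 0 0 8; 0 0.19 0.055 0 0 10; 0 0.23 0.055 0 0 12; 0 0.26 0.055 0 0 14; 0 0.27 0.055 0 0 15", "hand": 110}}

```text
t: 48.9
ee_pos: [473.2, -14.5, 208.7]
orientation: [-0.151, 2.148, -2.148]
ft_force: [-0.6, 0.0, 0.1]
width: 49.9
```

Request:
{"op": "servo_tool", "data": {"moves": "0 0.02 0 0 0 2; 0 0.05 0 0 0 4; -0.002 0.10 0 0 0 7; -0.003 0.15 0 0 0 10; -0.004 0.20 0 0 0 13; -0.005 0.24 0 0 0 15; -0.005 0.252 0 0 0 15; -0.005 0.252 0 0 0 15"}}

```text
t: 49.9
ee_pos: [468.3, 235.8, 208.2]
orientation: [-0.406, 2.001, -2.002]
ft_force: [0.2, -1.0, 0.2]
width: 49.8
```

Run:
```python
from h import *
np.set_printoptions(precision=2,suppress=True)
o=ctrl.get_obs();t=o['ee_pos'];print(o['t'],t,o['ft_force'],o['width'])
Rm=R.from_rotvec(o['orientation']).as_matrix();print(np.degrees(np.arctan2(Rm[0,2],-Rm[1,2])))
im=ctrl.get_image('wrist');save('w33',im)
fins(im,o,[(400,540,190,285,117,134)])
```

```text
49.9 [468.34 235.83 208.24] [ 0.19 -1.02  0.22] 49.77566891434711
22.918657431995342
848 126.8 [array([468.6, 238.4]), array([55. , 11.6]), np.float64(22.7)]
```

View pics/w33.png

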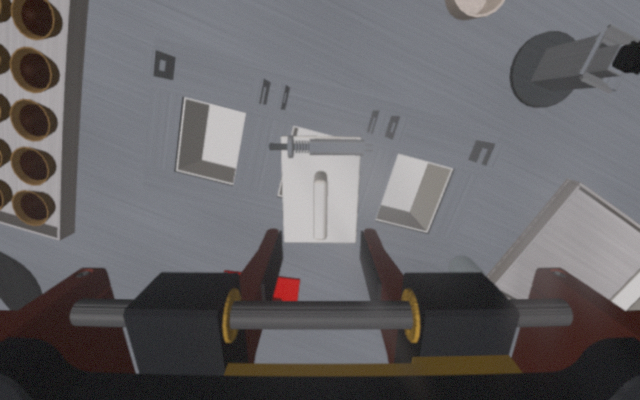

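Request:
{"op": "servo_tool", "data": {"moves": "0 0.0015 -0.02 0 0 0; 0 0.0015 -0.04 0 0 0; 0 0.0015 -0.06 0 0 0; 0 0.0015 -0.075 0 0 0; 0 0.0015 -0.086 0 0 0; 0 0.0015 -0.094 0 0 0; 0 0.0015 -0.098 0 0 0; 0 0.0015 -0.098 0 0 0"}}

```text
t: 50.95
ee_pos: [468.3, 237.7, 110.2]
orientation: [-0.406, 2.002, -2.002]
ft_force: [0.1, -0.2, -1.3]
width: 49.9
```

Request:
{"op": "servo_tool", "data": {"moves": "0 0 0 0 0 0; 0 0 0 0 0 0; 0 0 0 0 0 0; 0 0 0 0 0 0; 0 0 0 0 0 0; 0 0 0 0 0 0; 0 0 0 0 0 0; 0 0 0 0 0 0", "hand": 230}}

```text
t: 51.95
ee_pos: [468.3, 237.7, 110.4]
orientation: [-0.405, 2.002, -2.002]
ft_force: [-1.0, -1.0, 2.4]
width: 11.9
```

Request:
{"op": "servo_tool", "data": {"moves": "0 0 0.002 0 0 0; 0 0 0.006 0 0 0; 0 0 0.015 0 0 0; 0 0 0.03 0 0 0; 0 0 0.05 0 0 0; 0 0 0.07 0 0 0; 0 0 0.09 0 0 0; 0 0 0.09 0 0 0"}}

```text
t: 52.95
ee_pos: [469.3, 238.2, 202.5]
orientation: [-0.401, 2.001, -1.999]
ft_force: [0.3, 0.1, -0.6]
width: 11.6
```

Run:
```python
from h import *
im=ctrl.get_image('wrist');save('w34',im)
```

```text
(no output)
```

View pics/w34.png

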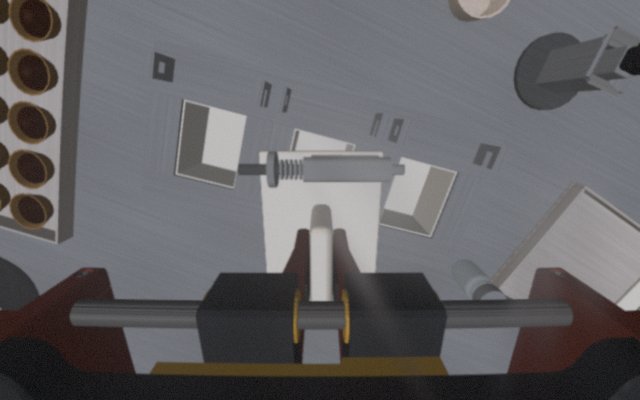

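Request:
{"op": "servo_tool", "data": {"moves": "0.001 -0.015 0 0 0 -2; 0.003 -0.045 0 0 0 -4; 0.005 -0.08 0 0 0 -7; 0.007 -0.12 0 0 0 -10; 0.009 -0.16 0 0 0 -13; 0.010 -0.195 0 0 0 -15; 0.011 -0.215 0 0 0 -17; 0.011 -0.22 0 0 0 -17"}}

```text
t: 54.0
ee_pos: [478.4, 16.1, 199.5]
orientation: [-0.111, 2.171, -2.171]
ft_force: [0.9, -0.4, -2.9]
width: 11.7
```

Request:
{"op": "servo_tool", "data": {"moves": "0.001 -0.015 0 0 0 -2; 0.002 -0.045 0 0 0 -4; 0.004 -0.08 0 0 0 -7; 0.005 -0.12 0 0 0 -9; 0.006 -0.155 0 0 0 -11; 0.007 -0.18 0 0 0 -12; 0.007 -0.196 0 0 0 -13; 0.007 -0.196 0 0 0 -13"}}

```text
t: 55.0
ee_pos: [486.2, -178.8, 200.1]
orientation: [-0.135, -2.157, 2.156]
ft_force: [-0.4, -0.5, -2.1]
width: 11.8
```

Run:
```python
from h import *
np.set_printoptions(precision=2,suppress=True)
o=ctrl.get_obs();t=o['ee_pos'];print(o['t'],t,o['ft_force'],o['width'])
Rm=R.from_rotvec(o['orientation']).as_matrix();print(np.degrees(np.arctan2(Rm[0,2],-Rm[1,2])))
im=ctrl.get_image('wrist');save('w35',im)
m=cloud(im,o).reshape(-1,3);fins(im,o,[(350,620,-480,-40,13,28)])
fins(im,o,[(400,540,-330,-245,41,60)])
im=ctrl.get_image('side');save('s35',im,(220,100,460,260),3)
```

```text
55.0 [ 486.18 -178.81  200.12] [-0.39 -0.52 -2.06] 11.8168925778134
-7.184478337995326
4659 21.8 [array([ 484.5, -233.5]), array([366.9, 180.5]), np.float64(83.3)]
615 50.6 [array([ 474. , -284.2]), array([12.8, 54.5]), np.float64(82.6)]
```

View pics/w35.png

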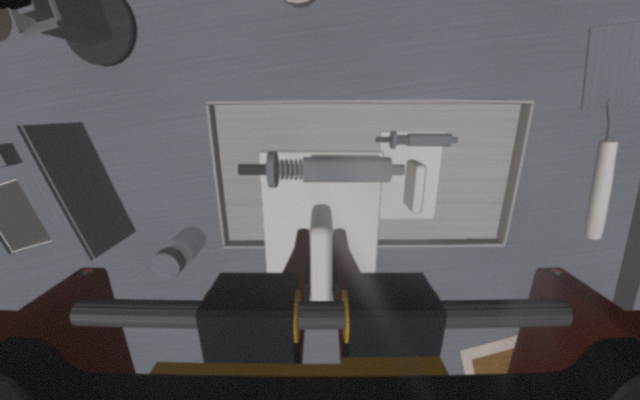

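View pics/s35.png

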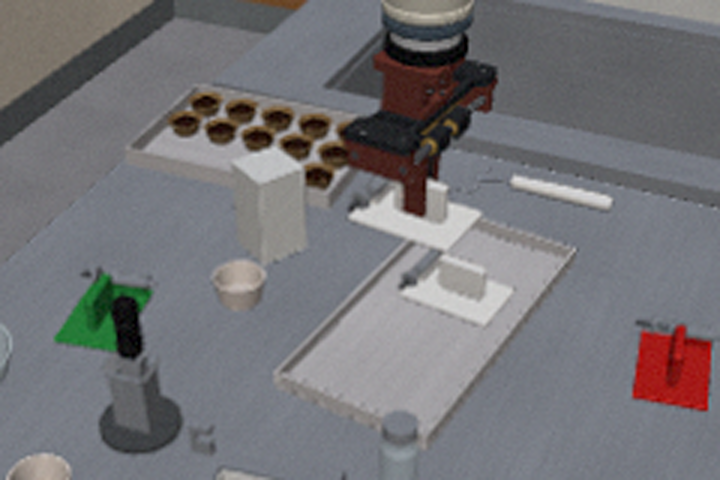

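Request:
{"op": "servo_tool", "data": {"moves": "0 0.002 -0.015 0 0 0; 0 0.002 -0.045 0 0 0; 0 0.002 -0.08 0 0 0; 0 0.002 -0.11 0 0 0; 0 0.002 -0.135 0 0 0; 0 0.002 -0.147 0 0 0; 0 0.002 -0.153 0 0 0; 0 0.002 -0.155 0 0 0"}}

```text
t: 56.1
ee_pos: [486.5, -176.2, 45.4]
orientation: [-0.134, -2.158, 2.158]
ft_force: [-0.0, -0.1, -1.2]
width: 11.9
```

Request:
{"op": "servo_tool", "data": {"moves": "0 0 -0.002 0 0 0; 0 0 -0.004 0 0 0; 0 0 -0.006 0 0 0; 0 0 -0.0075 0 0 0; 0 0 -0.0085 0 0 0; 0 0 -0.0095 0 0 0; 0 0 -0.010 0 0 0; 0 0 -0.010 0 0 0"}}

```text
t: 57.1
ee_pos: [486.2, -176.3, 35.2]
orientation: [-0.134, -2.158, 2.157]
ft_force: [0.7, 0.4, -1.9]
width: 11.9
```

Request:
{"op": "servo_tool", "data": {"moves": "0 0 -0.0003 0 0 0; 0 0 -0.0006 0 0 0; 0 0 -0.0009 0 0 0; 0 0 -0.0009 0 0 0"}}

```text
t: 57.6
ee_pos: [486.2, -176.3, 34.4]
orientation: [-0.134, -2.157, 2.157]
ft_force: [0.2, 0.2, -0.4]
width: 11.9
```

Request:
{"op": "servo_tool", "data": {"moves": "0 0 -0.0003 0 0 0; 0 0 -0.0005 0 0 0; 0 0 -0.0005 0 0 0"}}

```text
t: 57.98
ee_pos: [486.3, -176.3, 34.4]
orientation: [-0.134, -2.157, 2.158]
ft_force: [-2.0, 0.5, 6.7]
width: 12.1
```

Request:
{"op": "servo_tool", "data": {"moves": "0 0 0 0 0 0; 0 0 0 0 0 0; 0 0 0 0 0 0; 0 0 0 0 0 0; 0 0 0.01 0 0 0; 0 0 0.03 0 0 0; 0 0 0.07 0 0 0; 0 0 0.12 0 0 0", "hand": 130}}

```text
t: 58.98
ee_pos: [485.6, -176.1, 155.0]
orientation: [-0.132, -2.157, 2.156]
ft_force: [0.5, -0.7, -0.3]
width: 43.4
```

Request:
{"op": "servo_tool", "data": {"moves": "0 0.02 0.05 0 0 0; 0 0.04 0.10 0 0 0; 0 0.06 0.14 0 0 0; 0 0.06 0.16 0 0 0; 0 0.06 0.16 0 0 0; 0 0.06 0.16 0 0 0"}}

```text
t: 59.72
ee_pos: [485.6, -116.3, 313.1]
orientation: [-0.133, -2.157, 2.157]
ft_force: [0.1, 0.0, -0.0]
width: 42.9
```

Run:
```python
from h import *
np.set_printoptions(precision=2,suppress=True)
o=ctrl.get_obs();t=o['ee_pos'];print(o['t'],t,o['ft_force'],o['width'])
im=ctrl.get_image('wrist');save('w36',im)
fins(im,o,[(350,620,-480,-40,15,25),(400,540,-330,-245,41,60),(400,540,-230,-140,41,60),(650,730,0,85,150,170),(650,730,0,85,70,90)])
im=ctrl.get_image('side');save('s36',im)
```

```text
59.725 [ 485.57 -116.31  313.13] [ 0.11  0.01 -0.01] 42.91370737731354
2511 21.8 [array([ 484.8, -233.5]), array([368. , 180.3]), np.float64(83.3)]
350 50.6 [array([ 473., -284.]), array([12.2, 54. ]), np.float64(82.6)]
320 50.6 [array([ 485.7, -174.2]), array([12.2, 56.1]), np.float64(82.7)]
513 157.4 [array([664.9,  69. ]), array([21. , 22.1]), np.float64(5.2)]
949 81.1 [array([673.3,  60.8]), array([47.7, 42.3]), np.float64(2.1)]
```

View pics/w36.png

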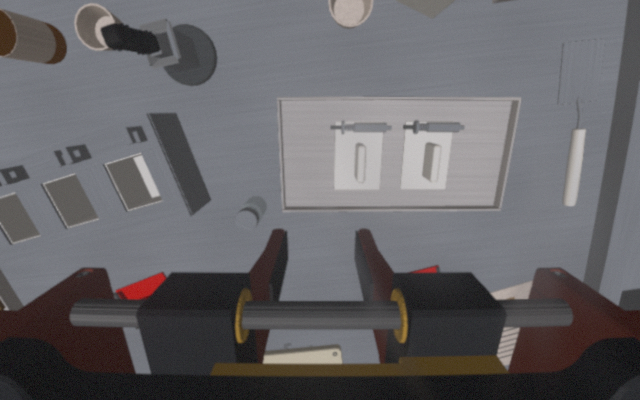

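View pics/s36.png

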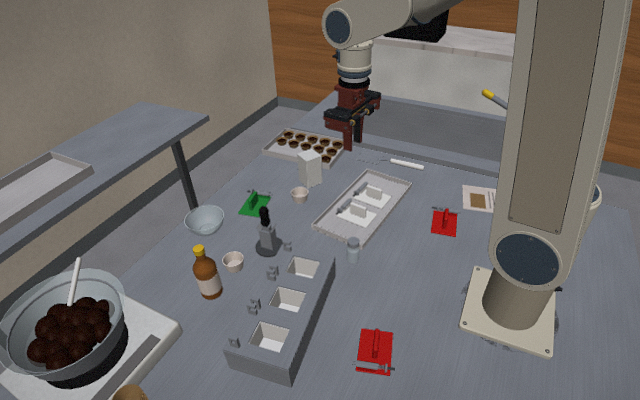

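Request:
{"op": "servo_tool", "data": {"moves": "0.03 0.03 0 0 0 2; 0.06 0.07 0 0 0 4; 0.09 0.11 0 0 0 7; 0.11 0.14 0 0 0 9; 0.13 0.16 0 0 0 11; 0.14 0.17 0 0 0 11; 0.14 0.17 0 0 0 11; 0.14 0.17 0 0 0 11"}}

```text
t: 60.82
ee_pos: [625.6, 52.8, 313.5]
orientation: [-0.075, 2.188, -2.188]
ft_force: [-0.6, 0.4, 0.5]
width: 43.1
```

Run:
```python
from h import *
np.set_printoptions(precision=2,suppress=True)
o=ctrl.get_obs();t=o['ee_pos'];print(o['t'],t,o['ft_force'],o['width'])
im=ctrl.get_image('wrist');save('w37',im)
fins(im,o,[(630,730,0,105,152,170),(630,730,0,105,70,90)])
im=ctrl.get_image('side');save('s37',im,(220,150,320,270),6)
```

```text
60.825 [625.57  52.83 313.45] [-0.63  0.45  0.47] 43.100756345603294
334 157.6 [array([666.1,  70.9]), array([19.5, 19.5]), np.float64(3.5)]
635 80.9 [array([671.9,  62.2]), array([48.4, 41.8]), np.float64(4.6)]
```

View pics/w37.png

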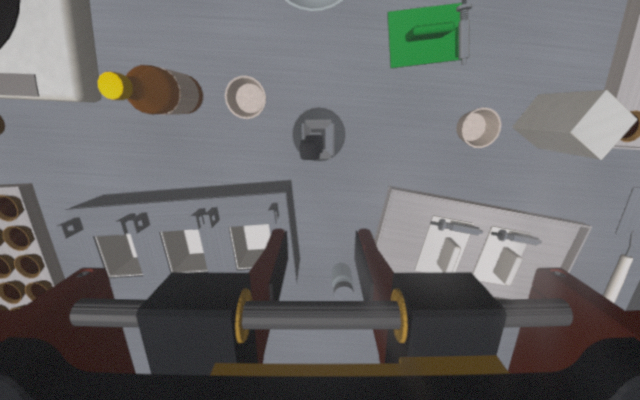

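View pics/s37.png

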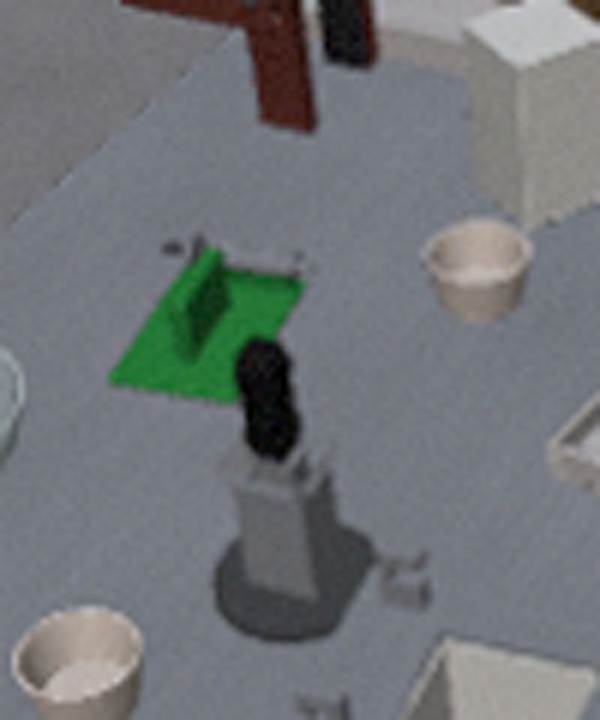

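Run:
```python
from h import *
print(ctrl.close_job(), ctrl.get_obs()['t'])
```

```text
the job is handed in; nothing more can be done
the job is handed in; nothing more can be done
```

I took both fitted lids (bays 0 and 1; bay 2 was empty) off the rail and laid them in the wash tray, then handed the job in at about 61 s.

- **Unhinging:** The fork pressed each pin clear of its eye with about 4–5 N. Each lid then swung on its stub instead of sliding straight, so I freed the stub with a light push of the fork behind the hinge barrel.
- **Fork:** It went back in its stand before I touched the lids. Contact was felt at the same height it was taken from, and its top measured 157.6–157.8 mm, against 157.3 mm at the start.
- **Lids:** They lie flat, fin up, about 110 mm apart, with fins at (473, −284) and (486, −174) mm. The pinch was the fixed grip force (about 30 N a finger by the stated range), and the highest force reading when setting them down was 8.5 N.
- **Disagreement in the last check:** The stand stood about 25 mm from where I had left the fork, and the arm had been at the tray, so I take it as the announced knock. The fork now leans about 8° in its loose cavity. Its top is at the same height, so I took it as still fully down and left it alone.
- **Not measured:** I saw nothing wrong with the shaker, cups, bottle, carton or spatula in the final pictures, but I did not measure their positions.

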